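# Set the clamp's torque limit and find the socket that fits its nut

### The arm

A 7-joint arm with a two-finger parallel gripper is mounted at the origin on the work surface; the furniture and walls round the work are solid. World frame = base frame: x ahead of the robot, y to its left, z up, the work surface at z = 0. Lengths are in m, angles in rad, forces in N, time in s.
With the tool pointing down it reaches from about 0.4 to 0.9 m from the base axis. Payload 5.6 kg.
Tool frame: the origin (TCP) lies on the centre line of the jaws, within the pads' length; the fingertips stand 14 mm ahead of it and the grasp point (between the pads) lies 5 mm behind it; x points along the fingers, y is the direction in which the jaws open and shut, and the axes are right-handed (so a half turn about x gives the same grasp; the last joint's range is limited). The gripper opens to 92 mm and grips with 3 to 60 N. Pads are 20 mm wide; open, the fingers measure 128 mm over their backs; the gripper's body (75 mm by 189 mm) begins 69 mm behind the grasp point.
Start: joints at [-1.359, 0.468, -0.012, 1.603, 0.006, 1.071, -0.056], TCP at [0.164, 0.629, 0.195] pointing down, gripper open.
Joint ranges: [-2.53, 2.53], [-0.31, 2.02], [-1.57, 1.55], [0.28, 2.44], [-1.29, 4.43], [0.15, 1.84], [-2.92, 2.92]. Speed limits (rad/s): [2.57, 2.57, 3.14, 3.14, 3.14, 3.14, 3.14].

### API

Orientations are given as a unit quaternion [x, y, z, w].
In Python, from bench import ctrl gives the robot as it stands.
- The arm moves only by the tool play_rows, never from a script. Its argument "plan" is a list of rows, each an object of numbers: "x", "y", "z": the shift along the tool's x, y, z in mm; "roll": the turn about the tool's x in rad; "fingers": the gripper's target within -1 to 1 (shut at 1, half-way at 0, fully open at -1). In form: [{"x": .., "y": .., "z": .., "roll": .., "fingers": ..}, ...]. A call has 1 to 8 rows; each row shifts and turns the pose as measured when the row begins, along the tool's axes as they then stand; what a row does not reach is not made up. A row lasts 1/12 s, in which the tool goes at most 41.7 mm and 7.16 degrees, less where a joint would pass 70% of its speed; a pose out of reach is approached as far as the arm can. A call is refused whole if a number of a shift passes 41.7 or a number of a turn 0.125, either way. A call with a gripper value outside its range is refused whole. The fingers move at their own pace and stop on an object; "grip_force" is the grip in N (left out, the last holds). Time passes only in rows, so rows that do not move let the fingers close. It gives the time, the measured TCP pose, the force and the opening at its end, in the units of the state.
- ctrl.sense(): the state, without advancing time (a new reading comes with each control period).
- ctrl.capture(name): name is "scene" or "side" or "wrist"; returns a dict with "img" (480x640x3 uint8, blue, green, red), "depth" (480x640 float32, m along the optical axis (not along the pixel's ray), 0 where there is no reading), "K" (3x3 intrinsics, pixels), "R" (3x3) and "t" (3): a world point X has camera coordinates R X + t. Camera axes: x right, y down, z forward; pixel columns grow to the right and rows downward; lengths in m; the calibration is good to about 2 mm. A picture is of the moment at which its call begins.
- ctrl.hand_in(): hands the job in, once; it reports no verdict.
The state is a dict: "clock": time; "joint_positions": joint angles; "qd": joint speeds; "effort": joint torques, N m; "eef_pos": TCP position; "orientation": TCP orientation; "wrist_force": force on the tool from outside, world axes, zero at the start; "moment": the same for the moment, N m; "grip_width": finger opening in m.
Only numpy, scipy, OpenCV 4.12 (cv2) and the standard library are available. Lean on these libraries where they do the work, as an engineer would, in place of code of your own. Each camera call takes 0.05 s, during which the arm holds its last target.

### The job

First turn the clamp station's black torque knob clockwise (seen from above) until it clicks past its detent into the second notch. Then try the two sockets from the tray on the clamp's hex nut to find the one that slips right down over it; one that does not fit goes back upright in the tray, and the loupe, slide box and small bottle stay where they are. Finish with the fitting socket fully seated on the nut and still held in the gripper: do not let go of it.

Things in the scene. Friction and masses are not known exactly. Their poses are not given: they have to be found in the camera images.
- station: Clamp station, fixed: grey base plate 100x180x18 mm (local x,y,z), origin at centre of underside, z up. At local (0,38): hex nut on a 40 mm washer on a dark strap (top 46 mm above the bench) that clamps a resin mount. At local (0,-55): the torque knob, with a low plunger housing 28 to 44 mm to its local +x, up to 30 mm above the bench.
- nut: Steel hex nut, fixed, at any turn: 24 mm across flats, 14 tall, top chamfered 2; stud to 18. Origin: its underside's centre on the washer's top, 49 mm above the bench; x normal to a pair of flats. The fitting socket's origin comes to this origin, its mouth on the washer; hexagons must agree within 15 degrees (repeats each 60). The wrong one stops on the nut, mouth over 10 mm above the origin.
- knob_grip (a point): Point on the black torque knob's axis, 46 mm above the bench, amid its upright grip bar: 46 mm long (along the point's y), 12 thick (along x), from 30 to 58 mm above the bench, on a disc 48 mm across. The point turns with the knob. A white line on top marks the bar's +y end.
- knob (a joint): Torque knob angle, rad, growing clockwise seen from above: 0 in the first notch (start), 1.1 in the second; it cannot go beyond either. A spring plunger holds it in the notches; turning takes at most about 0.2 N m, hardest near the notch; past the hump at 0.55 it snaps on into the second notch and stays there.
- socket_a: One of two steel sockets alike outside; which fits is found by trying: fitting hole 27 mm across flats, mouth chamfered 1.8 mm, the other's too small. 70 mm tall, ~140 g: round skirt 38 mm across to 27 mm up, hex neck 24 mm across flats from 31 to 70 mm (grip here). Six-sided hole in the foot, 24 deep, flats parallel to the neck's. Origin: centre of the mouth; x normal to a pair of flats; z up.
- socket_b: The other of the two sockets, alike outside, sizes and axes as given for socket_a. They stand mouth down in the tray, about 70 mm apart along its y axis; either may be the one that fits.
- tray: Shallow teal plastic sorting tray, fixed: 100 x 160 x 14 mm (local x, y, z), walls 3 mm, floor 2 mm thick. Origin: centre of the underside. The sockets stand on its y axis. Between tray and station stand a levelling press (up to 310 mm high, nearer the robot) and the corner of a drawer cabinet (190 mm high, farther off): carry things over high, about 250 mm.
- loupe: Bystander: silvery loupe, 40 mm across, 36 mm high; origin at the centre of its underside.
- slide_box: Bystander: blue slide box, 35 x 86 x 31 mm; origin at the centre of its underside.
- oil_bottle: Bystander: small black bottle with a white cap, 28 mm across, 68 mm high; origin at the centre of its underside.
There are look-alikes about, which are no part of the job. Of the things shaped like the tray, the teal one is meant.

How it is judged:
By the outcome, as a careful person would: the job done as asked, in the order asked, and still so for the second after the job is handed in, while the arm keeps its last pose, push and grip.
It also fails if it takes over 72 s, if anything falls off the work surface, if the arm or the gripper's body presses on something with over 40 N, if the wrist force passes 120 N, or if a joint passes its speed limit or range.

## Working session

There is one attempt and no reset: what is moved stays moved. The work goes in short steps, Python scripts to look and compute and a tool call to move; the robot and the scene stay as the last step left them, time stands still between calls to the robot, and variables do not carry over. Pictures are saved under pics/ and viewed, and the job is handed in when it is done.

Besides the shell and the picture viewer there is one more tool, called after "Request:" as name(argument=value, ...), one argument or row to a line, values as JSON. play_rows: Moves the arm, as the interface text tells. Its arguments: {"type":"object","properties":{"plan":{"type":"array","items":{"type":"object","properties":{"x":{"type":"number"},"y":{"type":"number"},"z":{"type":"number"},"roll":{"type":"number"},"fingers":{"type":"number"}}}},"grip_force":{"type":"number"}},"required":["plan"]}

```bash
mkdir -p pics; ls
python3 - <<'E'
from bench import ctrl
import cv2
s=ctrl.sense()
for k in s: print(k,s[k])
for n in ['scene','side','wrist']:
    c=ctrl.capture(n); cv2.imwrite(f'pics/{n}0.png',c['img']); print(n,c['K'].tolist(),c['R'].round(3).tolist(),c['t'].round(3).tolist(), (-c['R'].T@c['t']).round(3))
E
```

```text
pics
clock 0.0
joint_positions [-1.3590149   0.46837042 -0.0116378   1.60361242  0.00602885  1.0713656
 -0.05629932]
qd [-0.00091481 -0.00132092  0.00081334 -0.00040944  0.00081224  0.00096319
  0.0020297 ]
effort [-3.01873670e-04 -5.20572317e+01 -1.22440248e-02 -2.43747354e+01
 -5.65520441e-02  1.74278207e-02  1.63424397e-04]
eef_pos [0.16372692 0.62841791 0.19364941]
orientation [ 0.08923401  0.70140713 -0.09044953  0.70134458]
wrist_force [-0.39103762  0.54606464  0.60594598]
moment [-0.00925086  0.00770832 -0.02176199]
grip_width 0.09195119947426722
scene [[459.5748221252589, 0.0, 322.1267615778096], [0.0, 459.5748221252589, 236.09934192097572], [0.0, 0.0, 1.0]] [[-0.944, 0.33, 0.015], [0.248, 0.74, -0.625], [-0.218, -0.586, -0.78]] [0.392, -0.055, 1.003] [0.602 0.499 0.742]
side [[472.3151073572394, 0.0, 318.5158217532893], [0.0, 472.3151073572394, 238.68196516550498], [0.0, 0.0, 1.0]] [[-0.969, 0.245, 0.015], [0.19, 0.787, -0.586], [-0.155, -0.566, -0.81]] [0.435, -0.031, 1.015] [0.585 0.492 0.797]
wrist [[334.2293096497206, 0.0, 321.7189625054742], [0.0, 334.2293096497206, 239.5378609952618], [0.0, 0.0, 1.0]] [[0.252, 0.968, -0.001], [0.934, -0.242, 0.262], [0.253, -0.067, -0.965]] [-0.649, -0.029, 0.391] [0.092 0.647 0.384]
```

View pics/scene0.png

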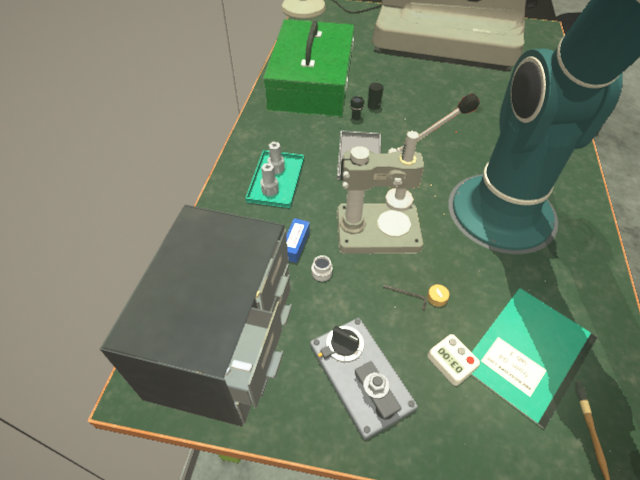

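View pics/side0.png

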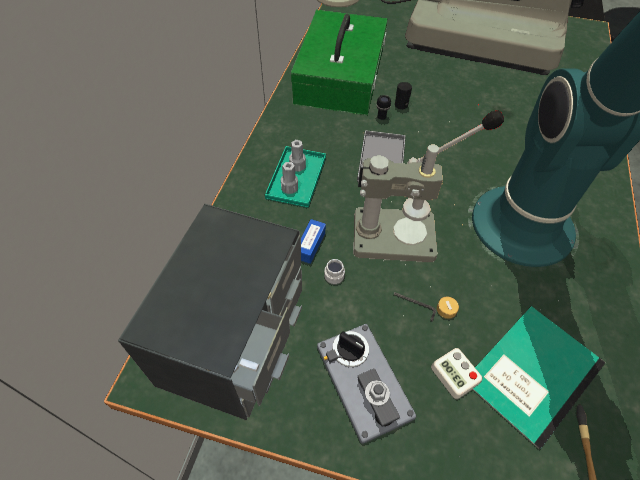

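View pics/wrist0.png

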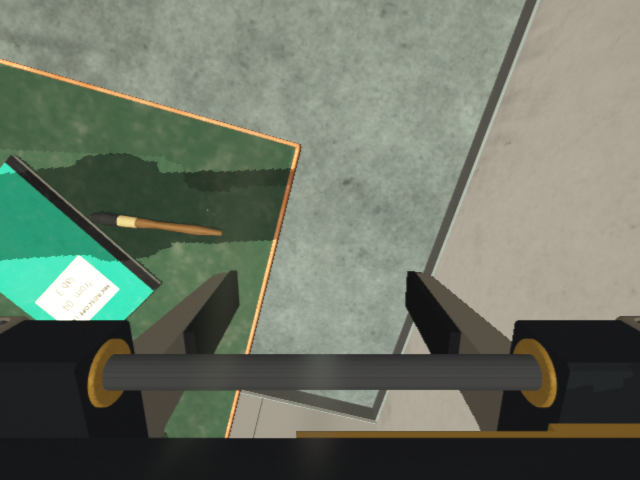

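Candidates (scene image): the sockets are the two steel pieces in the teal tray, at (275,158) and (268,180). Not to be confused with these:
- the press parts at (410,150) and (360,155)
- the loupe at (321,268)
- the black pieces at (357,107) and (375,97)

The teal notebook at (535,355) and the grey tray at (360,150) aren't the tray. The station is the grey plate at (362,375), with its knob at (345,340) and nut at (376,384). Next, close crops.

```bash
cat > h.py <<'E'
import numpy as np, cv2
from bench import ctrl
def ray(c,u,v,z):
    d=c['R'].T@np.linalg.inv(c['K'])@np.array([u,v,1.]); o=-c['R'].T@c['t']
    return o+d*(z-o[2])/d[2]
def proj(c,X):
    p=c['K']@(c['R']@np.asarray(X,float)+c['t']); return p[:2]/p[2]
def crop(c,u0,v0,u1,v1,s,name):
    cv2.imwrite(name,cv2.resize(c['img'][v0:v1,u0:u1],None,fx=s,fy=s,interpolation=cv2.INTER_CUBIC))
def cloud(c):
    h,w=c['depth'].shape; v,u=np.mgrid[:h,:w]; z=c['depth']
    P=np.stack([(u-c['K'][0,2])/c['K'][0,0]*z,(v-c['K'][1,2])/c['K'][1,1]*z,z],-1)
    return (P-c['t'])@c['R']
E
python3 - <<'E'
from h import *
a=ctrl.capture('scene');b=ctrl.capture('side')
s1=a['img'][310:440,300:425];s2=b['img'][310:445,310:420]
A=cv2.resize(s1,(400,416),interpolation=cv2.INTER_CUBIC);B=cv2.resize(s2,(340,416),interpolation=cv2.INTER_CUBIC)
cv2.imwrite('pics/st.png',np.hstack([A,B]))
A=cv2.resize(a['img'][130:215,235:315],(376,400),interpolation=cv2.INTER_CUBIC);B=cv2.resize(b['img'][130:215,255:335],(376,400),interpolation=cv2.INTER_CUBIC)
cv2.imwrite('pics/tr.png',np.hstack([A,B]))
for c,n in((a,'a'),(b,'b')):
    P=cloud(c); print(n,[P[v,u].round(3) for u,v in ([(346,335),(376,380)] if n=='a' else [(351,342),(378,390)])], (c['depth']>0).mean())
    hsv=cv2.cvtColor(c['img'],cv2.COLOR_BGR2HSV)
    m=((P[...,2]>.03)&(P[...,2]<.07)&(abs(P[...,0]-.55)<.2)&(P[...,1]>.5))
    print(m.sum())
E
```

```text
a [array([0.442, 0.192, 0.057]), array([0.428, 0.28 , 0.066])] 0.995908203125
0
b [array([0.443, 0.195, 0.057]), array([0.426, 0.285, 0.067])] 0.9960221354166666
0
```

View pics/st.png

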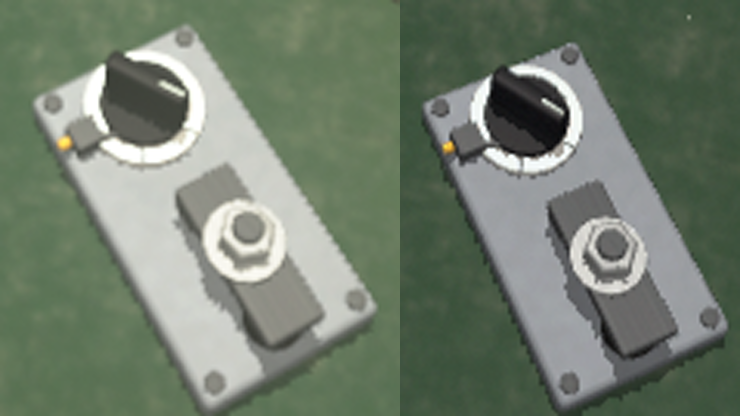

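View pics/tr.png

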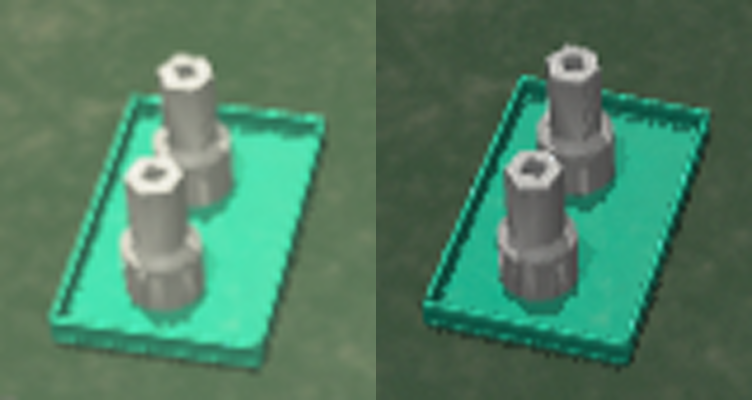

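The crops show the station: knob bar with its white line toward the lower right, plunger housing with yellow dot, nut on its washer. They also show both sockets upright in the teal tray, with the press and cabinet clear of it. Now I'll measure poses from height slices.

Run:
```python
from h import *
for n in('scene','side'):
    c=ctrl.capture(n);P=cloud(c);X,Y,Z=P[...,0],P[...,1],P[...,2]
    def sl(x,y,r,z0,z1):
        m=(np.hypot(X-x,Y-y)<r)&(Z>z0)&(Z<z1); return P[m]
    def rect(q):
        r=cv2.minAreaRect((q[:,:2]*1000).astype(np.float32)); return np.round(r[0],1),np.round(r[1],1),round(r[2],1),len(q)
    print(n); q=sl(.435,.24,.13,.0145,.0215); print('plate',rect(q))
    k=sl(.442,.192,.04,.054,.062); print('knobbar',rect(k),k.mean(0).round(4))
    w=k.copy()
    print('nuttop',rect(sl(.427,.283,.018,.060,.0645)),'stud',rect(sl(.427,.283,.018,.0655,.07)))
    ws=sl(.427,.283,.03,.047,.051); print('washer',[np.round(t,1) for t in cv2.minEnclosingCircle((ws[:,:2]*1000).astype(np.float32))],len(ws))
    hsv=cv2.cvtColor(c['img'],cv2.COLOR_BGR2HSV)
    m=((abs(hsv[...,0].astype(int)-80)<12)&(hsv[...,1]>120)&(hsv[...,2]>60)); m[:, 340:]=0;m[:120]=0;m[230:]=0
    t=P[m&(Z>.0)&(Z<.02)]; print('tray',rect(t))
    q=P[130:215,235:340].reshape(-1,3); q=q[(q[:,2]>.068)&(q[:,2]<.076)]; 
    comp=np.float32(q[:,:2]); _,lab,cen=cv2.kmeans(comp,2,None,(3,50,1e-5),5,cv2.KMEANS_PP_CENTERS)
    for i in (0,1):
        s=q[lab[:,0]==i]; print('sock',rect(s),s.mean(0).round(4),cv2.minEnclosingCircle(s[:,:2].astype(np.float32)))
    # heights obstacles
    for nm,(u0,v0,u1,v1) in dict(press=(335,125,480,255),cab=(100,200,292,415)).items():
        p=P[v0:v1,u0:u1].reshape(-1,3);p=p[p[:,2]>.05];print(nm,p.min(0).round(3),p.max(0).round(3))
```

```text
scene
plate (array([395.3, 238.5]), array([174.7, 179.5]), 9.5, 3953)
knobbar (array([441.6, 190.9]), array([13.2, 45.1]), 40.2, 192) [0.4414 0.1912 0.0572]
nuttop (array([426.5, 282.2]), array([23.7, 25.2]), 19.0, 118) stud (array([426.1, 281.6]), array([14.4, 13.4]), 9.2, 62)
washer [array([425.8, 282.4]), np.float64(29.3)] 277
tray (array([ 439.3, -254.7]), array([180.4, 106.9]), 61.6, 1557)
sock (array([ 430. , -280.1]), array([25.5, 25.4]), 58.1, 82) [ 0.4303 -0.279   0.0717] ((0.4299624264240265, -0.28012368083000183), 0.014455598779022694)
sock (array([ 462.6, -217. ]), array([24.2, 23.6]), 48.3, 88) [ 0.4626 -0.2162  0.072 ] ((0.46200400590896606, -0.2176993042230606), 0.013134601525962353)
press [ 0.044 -0.082  0.05 ] [0.602 0.499 0.742]
cab [ 0.495 -0.209  0.05 ] [0.82  0.499 0.742]
side
plate (array([395.5, 239.5]), array([174., 180.]), 9.3, 3800)
knobbar (array([440.9, 191.5]), array([13.1, 45.5]), 41.4, 189) [0.441  0.1922 0.0577]
nuttop (array([425.7, 283.1]), array([26.7, 23.3]), 54.2, 108) stud (array([425.6, 284. ]), array([14.6, 16.1]), 4.8, 72)
washer [array([426.9, 283.1]), np.float64(29.8)] 316
tray (array([ 438.5, -252.2]), array([176.7, 104.8]), 61.5, 1613)
sock (array([ 462.3, -216.9]), array([24.9, 24.5]), 26.9, 90) [ 0.4625 -0.2158  0.0714] ((0.4617747962474823, -0.21630409359931946), 0.013688849285244942)
sock (array([ 429.9, -280.1]), array([25.7, 23.4]), 87.6, 81) [ 0.43   -0.2785  0.0714] ((0.4296794533729553, -0.27948373556137085), 0.013612793758511543)
press [ 0.166 -0.084  0.05 ] [0.585 0.492 0.797]
cab [ 0.507 -0.19   0.05 ] [0.85  0.492 0.797]
```

```bash
cat >> h.py <<'E'
from scipy.spatial.transform import Rotation as Rn
def st():
    s=ctrl.sense(); R=Rn.from_quat(s['orientation']).as_matrix(); return s,np.array(s['eef_pos']),R
def go(tx,ty,tz,yaw=None):
    s,p,R=st(); d=R.T@(np.array([tx,ty,tz])-p)*1000
    yw=np.degrees(np.arctan2(R[1,1],R[0,1])); print('pos',(p*1000).round(1),'tool y dir deg',round(yw,2),'z dir',R[:,2].round(3),'x dir',R[:,0].round(4))
    print('tool shift mm',d.round(1),'F',np.round(s['wrist_force'],1),'M',np.round(s['moment'],2),'w',round(s['grip_width']*1000,1),'q',np.round(s['joint_positions'],2),'t',round(s['clock'],2))
    if yaw is not None:
        e=(yw-yaw+90)%180-90; print('roll needed',round(np.radians(e),3),'alt',round(np.radians(e-np.sign(e)*180),3))
E
python3 -c "
from h import *
go(.4413,.1912,.16,41)"
```

```text
pos [163.8 628.9 194.4] tool y dir deg 75.4 z dir [ 0.968 -0.252  0.   ] x dir [-1.e-04 -4.e-04 -1.e+00]
tool shift mm [  34.5 -353.6  378.9] F [-0.4 -0.  -0.1] M [ 0.01  0.   -0.  ] w 91.9 q [-1.36  0.47 -0.01  1.6   0.01  1.07 -0.06] t 0.35
roll needed 0.6 alt -2.541
```

Request:
play_rows(
  plan=[
    {"x": 2, "y": -25, "z": 27},
    {"x": 2, "y": -25, "z": 27},
    {"x": 2, "y": -25, "z": 27},
    {"x": 2, "y": -25, "z": 27},
    {"x": 2, "y": -25, "z": 27},
    {"x": 2, "y": -25, "z": 27},
    {"x": 2, "y": -25, "z": 27},
    {"x": 2, "y": -25, "z": 27},
  ],
)

```text
invalid input
```

```bash
python3 -c "
from h import *
go(.4413,.1912,.16,41)"
```

```text
pos [163.8 628.9 194.4] tool y dir deg 75.4 z dir [ 0.968 -0.252  0.   ] x dir [-1.e-04 -4.e-04 -1.e+00]
tool shift mm [  34.5 -353.6  378.9] F [-0.4 -0.  -0.1] M [ 0.01  0.   -0.  ] w 91.9 q [-1.36  0.47 -0.01  1.6   0.01  1.07 -0.06] t 0.35
roll needed 0.6 alt -2.541
```

All keys are probably required.

Request:
play_rows(
  plan=[
    {"x": 2, "y": -25, "z": 27, "roll": 0, "fingers": -1},
    {"x": 2, "y": -25, "z": 27, "roll": 0, "fingers": -1},
    {"x": 2, "y": -25, "z": 27, "roll": 0, "fingers": -1},
    {"x": 2, "y": -25, "z": 27, "roll": 0, "fingers": -1},
    {"x": 2, "y": -25, "z": 27, "roll": 0, "fingers": -1},
    {"x": 2, "y": -25, "z": 27, "roll": 0, "fingers": -1},
    {"x": 2, "y": -25, "z": 27, "roll": 0, "fingers": -1},
    {"x": 2, "y": -25, "z": 27, "roll": 0, "fingers": -1},
  ],
)

```text
clock: 1.02
eef_pos: [0.3215, 0.3798, 0.176]
orientation: [0.086, 0.703, -0.082, 0.701]
wrist_force: [1.4, 0.2, -1.0]
grip_width: 0.092
```

```bash
python3 -c "
from h import *
go(.4413,.1912,.16,41)"
```

```text
pos [321.5 379.8 176. ] tool y dir deg 76.39 z dir [ 0.972 -0.235 -0.004] x dir [-0.0029  0.0059 -1.    ]
tool shift mm [  14.6 -155.2  160.9] F [ 1.4  0.2 -1. ] M [-0.03 -0.06  0.02] w 92.0 q [-0.99  0.23  0.07  1.99 -0.03  0.91  0.43] t 1.02
roll needed 0.618 alt -2.524
```

Request:
play_rows(
  plan=[
    {"x": 2, "y": -26, "z": 27, "roll": 0, "fingers": -1},
    {"x": 2, "y": -26, "z": 27, "roll": 0, "fingers": -1},
    {"x": 2, "y": -26, "z": 27, "roll": 0, "fingers": -1},
    {"x": 2, "y": -26, "z": 27, "roll": 0, "fingers": -1},
    {"x": 2, "y": -26, "z": 27, "roll": 0, "fingers": -1},
    {"x": 2, "y": -24, "z": 25, "roll": 0, "fingers": -1},
    {"x": 0, "y": 0, "z": 0, "roll": 0.1, "fingers": -1},
    {"x": 0, "y": 0, "z": 0, "roll": 0.1, "fingers": -1},
  ],
)

```text
clock: 1.68
eef_pos: [0.4501, 0.1738, 0.1643]
orientation: [0.162, 0.688, -0.157, 0.689]
wrist_force: [0.5, -0.1, -0.1]
grip_width: 0.092
```

Request:
play_rows(
  plan=[
    {"x": 0, "y": 0, "z": 0, "roll": 0.11, "fingers": -1},
    {"x": 0, "y": 0, "z": 0, "roll": 0.11, "fingers": -1},
    {"x": 0, "y": 0, "z": 0, "roll": 0.11, "fingers": -1},
    {"x": 0, "y": 0, "z": 0, "roll": 0.1, "fingers": -1},
    {"x": 0, "y": 0, "z": 0, "roll": 0, "fingers": -1},
  ],
)

```text
clock: 2.1
eef_pos: [0.4517, 0.1708, 0.165]
orientation: [0.316, 0.634, -0.309, 0.635]
wrist_force: [0.4, -0.5, 0.6]
grip_width: 0.092
```

```bash
python3 -c "
from h import *
go(.4413,.1912,.049,41)
c=ctrl.capture('wrist');cv2.imwrite('pics/w1.png',c['img'])
P=cloud(c);X,Y,Z=P[...,0],P[...,1],P[...,2]
for nm,x,y,r,z0,z1 in (('bar',.441,.191,.04,.053,.062),('stud',.426,.282,.018,.0655,.07),('nut',.426,.282,.018,.06,.0645)):
    m=(np.hypot(X-x,Y-y)<r)&(Z>z0)&(Z<z1);q=P[m]
    if len(q)>5: print(nm,cv2.minAreaRect((q[:,:2]*1000).astype(np.float32)),len(q))
"
```

```text
pos [451.7 170.8 165. ] tool y dir deg 37.5 z dir [ 0.609 -0.793 -0.003] x dir [ 0.0051  0.0081 -1.    ]
tool shift mm [116.1   3.1 -22.1] F [ 0.4 -0.5  0.6] M [-0.07  0.02  0.02] w 92.0 q [-0.72  0.22  0.33  2.05 -0.1   0.88  0.32] t 2.1
roll needed -0.061 alt 3.081
bar ((441.1654357910156, 189.63674926757812), (11.964090347290039, 46.030067443847656), 40.91396713256836) 655
stud ((425.783935546875, 281.2276306152344), (14.844033241271973, 14.635406494140625), 0.46794936060905457) 273
nut ((425.794921875, 281.01025390625), (26.35926628112793, 23.93352508544922), 52.13239288330078) 443
```

View pics/w1.png

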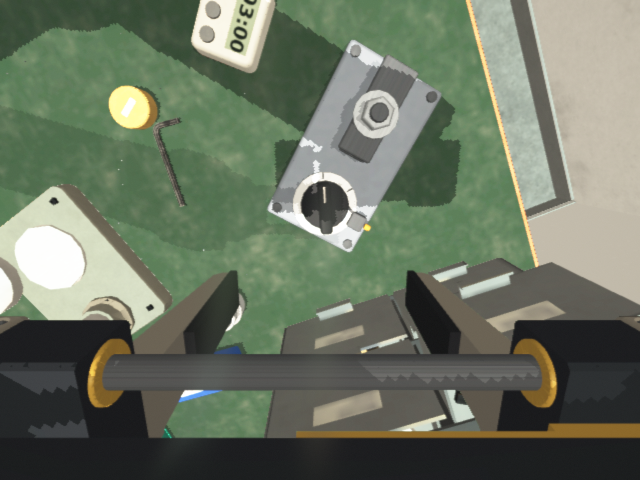

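The wrist view shows the knob at (323,203), nut at (377,112), and the cabinet's drawer fronts at (380,350). I'll check the gripper body's clearance to the cabinet.

```bash
python3 -c "
from h import *
for n in('scene','side'):
    c=ctrl.capture(n);P=cloud(c).reshape(-1,3)
    q=P[(P[:,2]>.09)&(P[:,2]<.25)&(P[:,0]>.44)&(P[:,1]>-.1)&(P[:,1]<.4)]
    d=q[:,:2]-[.4412,.1904]
    for a in range(-90,100,15):
        m=abs((np.degrees(np.arctan2(d[:,1],d[:,0]))-a+180)%360-180)<7.5
        if m.sum()>3: print(n,a,m.sum(),np.hypot(*d[m].T).min().round(3), q[m][np.hypot(*d[m].T).argmin()].round(3))
"
```

```text
scene -75 72 0.149 [0.498 0.053 0.123]
scene -60 1401 0.123 [0.515 0.092 0.115]
scene -45 5322 0.108 [0.525 0.122 0.117]
scene -30 8311 0.121 [0.541 0.122 0.167]
scene -15 12012 0.102 [0.542 0.172 0.133]
scene 0 11577 0.105 [0.545 0.177 0.122]
scene 15 3883 0.056 [0.494 0.211 0.201]
scene 30 501 0.043 [0.481 0.207 0.195]
side -75 79 0.148 [0.498 0.054 0.177]
side -60 1374 0.128 [0.519 0.088 0.165]
side -45 4941 0.107 [0.525 0.123 0.115]
side -30 7460 0.117 [0.534 0.119 0.112]
side -15 10323 0.102 [0.541 0.172 0.126]
side 0 12924 0.104 [0.544 0.177 0.157]
side 15 3722 0.057 [0.494 0.211 0.193]
side 30 438 0.042 [0.48  0.207 0.19 ]
```

Gripping the bar would swing the gripper body's corners (102 mm radius) past the drawer handles about 102 mm away, which is too tight. Instead I'll shut the fingers and push the bar's white end clockwise from the side away from the cabinet. First, the clearance to the press.

```bash
python3 -c "
from h import *
c=ctrl.capture('side');P=cloud(c)
q=P[150:265,350:445].reshape(-1,3);q=q[(q[:,2]>.03)&(q[:,2]<.33)]
print(q.min(0),q.max(0)); d=np.hypot(*(q[:,:2]-[.399,.184]).T);print(d.min(),q[d.argmin()])
q2=q[q[:,2]>.1];d=np.hypot(*(q2[:,:2]-[.399,.184]).T);print(d.min(),q2[d.argmin()])
cv2.imwrite('pics/s1.png',c['img'])
go(.399,.184,.1,60)
"
```

```text
[ 0.21181062 -0.07000844  0.03031063] [0.46255155 0.20424165 0.32995818]
0.014490336999630395 [0.40621691 0.17143472 0.28782885]
0.014490336999630395 [0.40621691 0.17143472 0.28782885]
pos [451.6 171.  164.9] tool y dir deg 37.82 z dir [ 0.613 -0.79  -0.003] x dir [ 0.0048  0.0081 -1.    ]
tool shift mm [ 64.8 -34.2 -42.3] F [-0.2  0.1 -0.2] M [-0.04  0.05 -0.07] w 91.9 q [-0.72  0.22  0.33  2.05 -0.1   0.88  0.33] t 2.3
roll needed -0.387 alt 2.754
```

View pics/s1.png

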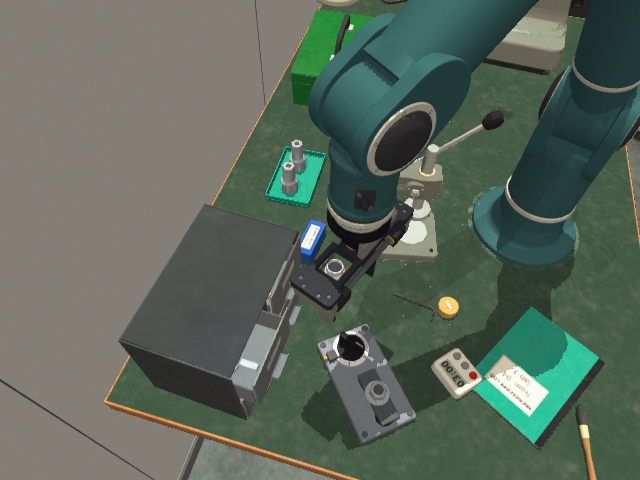

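```bash
python3 -c "
from h import *
c=ctrl.capture('side');P=cloud(c)
for u,v in ((356,257),(436,257),(414,236),(400,252),(430,160),(430,185),(490,120),(334,270),(312,240),(384,105),(403,95)): print(u,v,P[v,u].round(3))
"
```

```text
356 257 [0.455 0.194 0.317]
436 257 [0.216 0.042 0.011]
414 236 [ 0.248 -0.007  0.027]
400 252 [0.287 0.021 0.023]
430 160 [ 0.255 -0.016  0.234]
430 185 [ 0.25  -0.001  0.186]
490 120 [ 0.159 -0.027  0.292]
334 270 [0.427 0.033 0.027]
312 240 [ 0.452 -0.043  0.032]
384 105 [0.456 0.208 0.556]
403 95 [0.442 0.209 0.563]
```

Request:
play_rows(
  grip_force=30,
  plan=[
    {"x": 0, "y": -17, "z": -21, "roll": 0, "fingers": 1},
    {"x": 0, "y": -17, "z": -21, "roll": 0, "fingers": 1},
    {"x": 0, "y": 0, "z": 0, "roll": -0.1, "fingers": 1},
    {"x": 0, "y": 0, "z": 0, "roll": -0.1, "fingers": 1},
    {"x": 0, "y": 0, "z": 0, "roll": -0.1, "fingers": 1},
    {"x": 0, "y": 0, "z": 0, "roll": -0.1, "fingers": 1},
    {"x": 0, "y": 0, "z": 0, "roll": 0, "fingers": 1},
  ],
)

```text
clock: 2.93
eef_pos: [0.3965, 0.184, 0.1648]
orientation: [0.172, 0.685, -0.166, 0.688]
wrist_force: [-0.2, -0.5, 0.2]
grip_width: 0.0474
```

```bash
python3 -c "
from h import *
go(.399,.184,.049,60)
c=ctrl.capture('side');cv2.imwrite('pics/s2.png',c['img'][200:450,280:480].repeat(2,0).repeat(2,1))
c=ctrl.capture('wrist');cv2.imwrite('pics/w2.png',c['img'])
"
```

```text
pos [396.5 184.  164.8] tool y dir deg 62.34 z dir [ 0.886 -0.464  0.001] x dir [ 0.0057  0.0082 -1.    ]
tool shift mm [115.8  -0.    2.1] F [-0.2 -0.5  0.2] M [-0.07  0.   -0.04] w 47.4 q [-0.75  0.13  0.26  2.15 -0.05  0.85  0.63] t 2.93
roll needed 0.041 alt -3.101
```

View pics/s2.png

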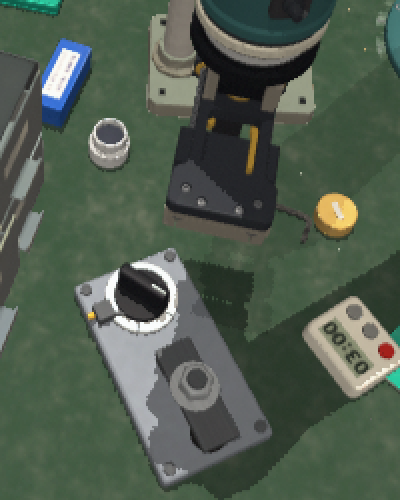

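View pics/w2.png

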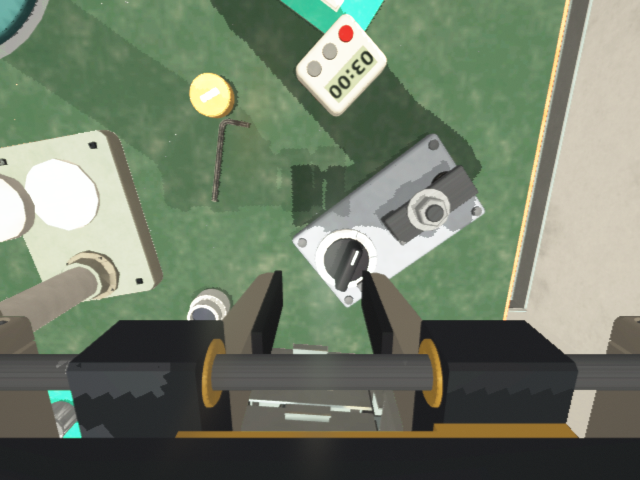

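Request:
play_rows(
  plan=[
    {"x": 10, "y": 0, "z": 0, "roll": 0, "fingers": 1},
    {"x": 15, "y": 0, "z": 0, "roll": 0, "fingers": 1},
    {"x": 20, "y": 0, "z": 0, "roll": 0, "fingers": 1},
    {"x": 20, "y": 0, "z": 0, "roll": 0, "fingers": 1},
    {"x": 20, "y": 0, "z": 0, "roll": 0, "fingers": 1},
    {"x": 10, "y": 0, "z": 0, "roll": 0, "fingers": 1},
    {"x": 0, "y": 0, "z": 0, "roll": 0, "fingers": 1},
    {"x": 0, "y": 0, "z": 0, "roll": 0, "fingers": 1},
  ],
)

```text
clock: 3.7
eef_pos: [0.3983, 0.1842, 0.0629]
orientation: [0.18, 0.683, -0.173, 0.687]
wrist_force: [0.8, 0.3, 0.5]
grip_width: 0.0007
```

```bash
python3 -c "
from h import *
go(.399,.184,.049,60)
c=ctrl.capture('side');cv2.imwrite('pics/s3.png',c['img'][250:450,280:480].repeat(3,0).repeat(3,1))
c=ctrl.capture('wrist');cv2.imwrite('pics/w3.png',c['img'])
"
```

```text
pos [398.3 184.2  62.9] tool y dir deg 61.11 z dir [ 0.876 -0.483  0.003] x dir [ 0.0078  0.0079 -0.9999]
tool shift mm [13.9 -0.   0.7] F [0.8 0.3 0.5] M [-0.06  0.05  0.04] w 0.7 q [-0.71  0.32  0.24  2.23 -0.14  0.6   0.69] t 3.7
roll needed 0.019 alt -3.122
```

View pics/s3.png

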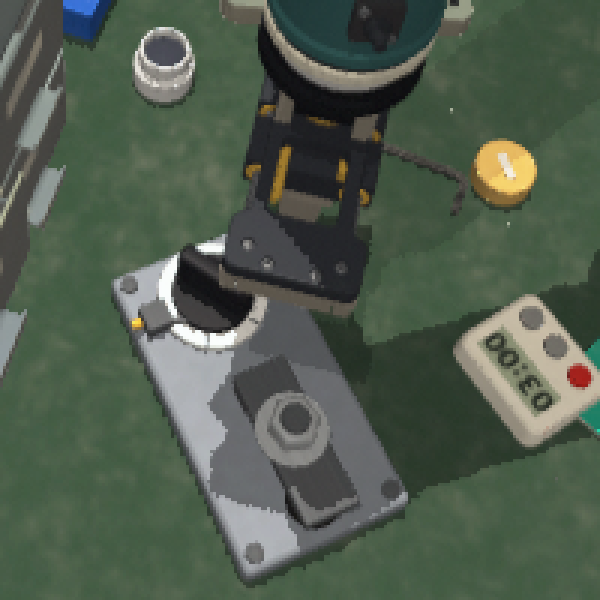

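View pics/w3.png

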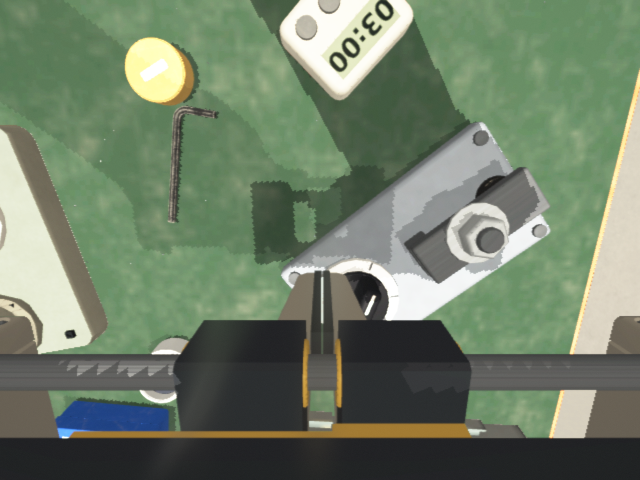

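Request:
play_rows(
  plan=[
    {"x": 7, "y": 0, "z": 0, "roll": 0, "fingers": 1},
    {"x": 7, "y": 0, "z": 0, "roll": 0, "fingers": 1},
    {"x": 0, "y": 3.4, "z": 2, "roll": 0, "fingers": 1},
    {"x": 0, "y": 3.4, "z": 2, "roll": 0, "fingers": 1},
    {"x": 0, "y": 0, "z": 0, "roll": 0, "fingers": 1},
  ],
)

```text
clock: 4.22
eef_pos: [0.4083, 0.1905, 0.0508]
orientation: [0.182, 0.681, -0.171, 0.688]
wrist_force: [0.4, 0.5, 0.3]
grip_width: 0.0003
```

```bash
cat > look.py <<'E'
from h import *
import sys
go(.399,.184,.049,60)
for n in('scene','side'):
    c=ctrl.capture(n)
    P=cloud(c);m=(np.hypot(P[...,0]-.441,P[...,1]-.191)<.03)&(P[...,2]>.054)&(P[...,2]<.0615)&(c['img'].max(-1)<70);q=P[m]
    if len(q)>5: print(n,cv2.minAreaRect((q[:,:2]*1000).astype(np.float32)),len(q))
    if n=='side': cv2.imwrite(sys.argv[1],c['img'][290:420,290:460].repeat(4,0).repeat(4,1))
E
python3 look.py pics/s4.png
```

```text
pos [408.3 190.5  50.8] tool y dir deg 61.1 z dir [ 0.875 -0.483  0.006] x dir [ 0.014   0.0124 -0.9998]
tool shift mm [  1.6 -10.2  -5. ] F [0.4 0.5 0.3] M [ 0.02 -0.02 -0.01] w 0.3 q [-0.7   0.36  0.23  2.21 -0.15  0.57  0.71] t 4.22
roll needed 0.019 alt -3.122
scene ((453.0398864746094, 185.10769653320312), (1.0173859596252441, 14.658141136169434), 43.82990646362305) 9
side ((449.59527587890625, 181.26437377929688), (13.009414672851562, 17.665361404418945), 47.8792839050293) 59
```

View pics/s4.png

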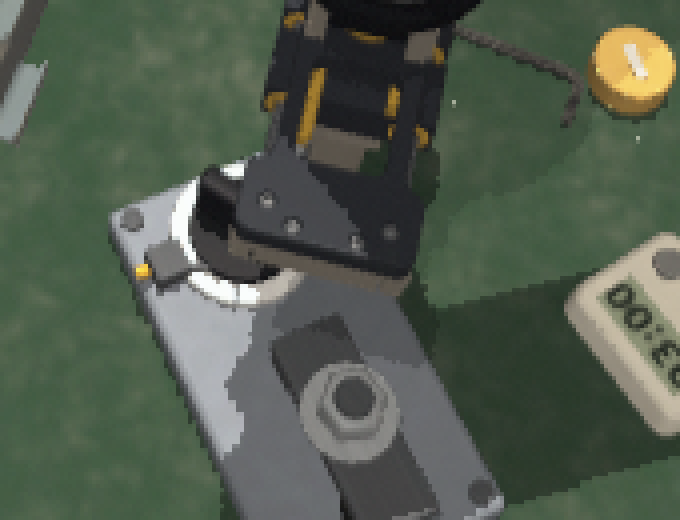

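Request:
play_rows(
  plan=[
    {"x": 1.5, "y": 4, "z": 1, "roll": 0, "fingers": 1},
    {"x": 0, "y": 3.5, "z": 1.5, "roll": 0, "fingers": 1},
    {"x": 0, "y": 3, "z": 2, "roll": 0, "fingers": 1},
  ],
)

```text
clock: 4.57
eef_pos: [0.417, 0.1975, 0.0497]
orientation: [0.182, 0.681, -0.171, 0.688]
wrist_force: [-0.3, -0.7, -0.4]
grip_width: 0.0005
```

```bash
python3 look.py pics/s5.png
```

```text
pos [417.  197.5  49.7] tool y dir deg 61.08 z dir [ 0.875 -0.484  0.006] x dir [ 0.0135  0.0124 -0.9998]
tool shift mm [  0.3 -20.5  -9.2] F [-0.3 -0.7 -0.4] M [-0.07 -0.01  0.01] w 0.5 q [-0.7   0.37  0.23  2.19 -0.16  0.58  0.7 ] t 4.57
roll needed 0.019 alt -3.123
scene ((454.06243896484375, 183.22207641601562), (1.9321428537368774, 12.541533470153809), 36.67406463623047) 10
side ((451.1153564453125, 179.4344940185547), (11.312454223632812, 14.126423835754395), 39.89662551879883) 38
```

View pics/s5.png

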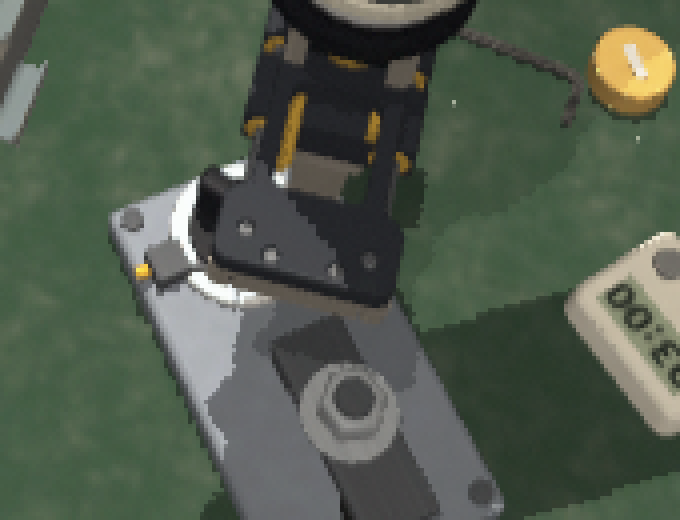

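Request:
play_rows(
  plan=[
    {"x": 0, "y": 3, "z": 2.5, "roll": 0, "fingers": 1},
    {"x": 0, "y": 2.5, "z": 3, "roll": 0, "fingers": 1},
  ],
)

```text
clock: 4.83
eef_pos: [0.4247, 0.1998, 0.0498]
orientation: [0.182, 0.681, -0.171, 0.688]
wrist_force: [0.1, -0.8, -0.5]
grip_width: 0.0004
```

```bash
python3 look.py pics/s6.png
```

```text
pos [424.7 199.8  49.8] tool y dir deg 61.11 z dir [ 0.875 -0.483  0.006] x dir [ 0.0133  0.0123 -0.9998]
tool shift mm [  0.3 -26.3 -14.9] F [ 0.1 -0.8 -0.5] M [-0.07  0.03  0.02] w 0.4 q [-0.7   0.38  0.23  2.17 -0.16  0.59  0.71] t 4.83
roll needed 0.019 alt -3.122
side ((447.8607482910156, 183.91976928710938), (10.995613098144531, 23.596923828125), 39.70709991455078) 31
```

View pics/s6.png

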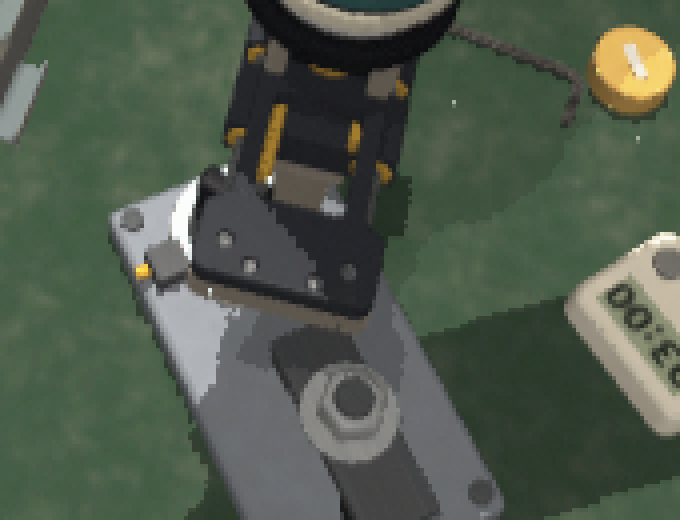

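```bash
python3 -c "
from h import *
c=ctrl.capture('wrist');cv2.imwrite('pics/w6.png',c['img'][180:360,200:480].repeat(2,0).repeat(2,1))
c=ctrl.capture('scene');cv2.imwrite('pics/sc6.png',c['img'][290:420,290:460].repeat(4,0).repeat(4,1))
"
```

```text
(no output)
```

View pics/w6.png

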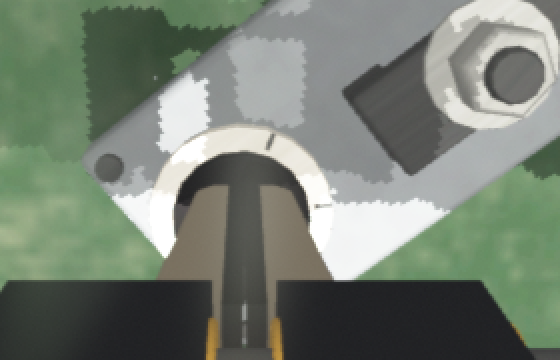

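View pics/sc6.png

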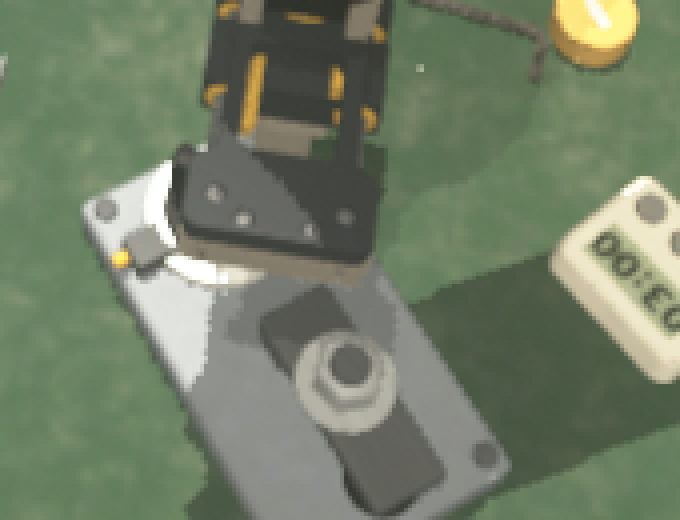

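```bash
python3 -c "
from h import *
for n in('scene','side'):
    c=ctrl.capture(n)
    P=cloud(c);m=(np.hypot(P[...,0]-.441,P[...,1]-.191)<.035)&(P[...,2]>.03)&(P[...,2]<.068)
    v,u=np.nonzero(m)
    print(n)
    for a,b in zip(v,u):
        p=P[a,b]
        if p[2]>.045: print((b,a),(p*1000).round().astype(int),c['img'][a,b],end='; ')
    print()
" | head -c 5000
```

```text
scene
(np.int64(336), np.int64(326)) [451 171  56] [74 84 79]; (np.int64(337), np.int64(326)) [450 172  58] [ 82 100  89]; (np.int64(335), np.int64(327)) [454 173  57] [73 79 78]; (np.int64(336), np.int64(327)) [452 174  58] [76 81 82]; (np.int64(337), np.int64(327)) [451 174  58] [73 77 77]; (np.int64(338), np.int64(327)) [449 175  58] [ 91 102  96]; (np.int64(334), np.int64(328)) [455 172  54] [78 85 83]; (np.int64(336), np.int64(328)) [453 175  57] [83 90 89]; (np.int64(337), np.int64(328)) [451 175  57] [81 86 86]; (np.int64(338), np.int64(328)) [449 175  56] [82 87 86]; (np.int64(334), np.int64(329)) [457 176  58] [86 93 94]; (np.int64(335), np.int64(329)) [455 177  59] [ 94 102 102]; (np.int64(336), np.int64(329)) [453 176  57] [90 98 99]; (np.int64(337), np.int64(329)) [452 178  60] [88 94 94]; (np.int64(333), np.int64(330)) [458 176  55] [88 97 94]; (np.int64(334), np.int64(330)) [457 177  56] [82 87 89]; (np.int64(335), np.int64(330)) [456 177  57] [90 96 98]; (np.int64(336), np.int64(330)) [454 178  58] [ 92  99 100]; (np.int64(337), np.int64(330)) [453 179  58] [92 98 97];
[... 3191 characters left out ...]
 50] [98 99 93]; (np.int64(340), np.int64(337)) [458 180  54] [25 23 24]; (np.int64(341), np.int64(337)) [457 182  57] [28 25 26]; (np.int64(342), np.int64(337)) [455 183  59] [37 34 37]; (np.int64(343), np.int64(337)) [453 183  58] [49 49 50]; (np.int64(344), np.int64(337)) [452 183  58] [63 61 64]; (np.int64(345), np.int64(337)) [450 184  58] [68 66 67]; (np.int64(339), np.int64(338)) [458 178  46] [98 99 94]; (np.int64(340), np.int64(338)) [457 179  48] [22 20 21]; (np.int64(341), np.int64(338)) [456 182  53] [22 20 20]; (np.int64(342), np.int64(338)) [455 183  55] [24 21 22]; (np.int64(340), np.int64(339)) [457 180  46] [22 20 20]; (np.int64(341), np.int64(339)) [456 182  50] [22 20 21];
```

```bash
python3 -c "
from h import *
c=ctrl.capture('wrist');P=cloud(c)
for v in range(256,330,4): print(v,[tuple((P[v,u]*1000).round().astype(int)) for u in range(290,356,8)])
s,p,R=st();print(p)
"
```

```text
256 [(np.int64(411), np.int64(182), np.int64(23)), (np.int64(413), np.int64(188), np.int64(24)), (np.int64(416), np.int64(192), np.int64(23)), (np.int64(418), np.int64(197), np.int64(24)), (np.int64(421), np.int64(202), np.int64(24)), (np.int64(424), np.int64(206), np.int64(24)), (np.int64(426), np.int64(211), np.int64(25)), (np.int64(429), np.int64(216), np.int64(24)), (np.int64(434), np.int64(220), np.int64(17))]
260 [(np.int64(413), np.int64(181), np.int64(23)), (np.int64(416), np.int64(186), np.int64(23)), (np.int64(418), np.int64(191), np.int64(26)), (np.int64(419), np.int64(197), np.int64(30)), (np.int64(422), np.int64(201), np.int64(30)), (np.int64(424), np.int64(206), np.int64(30)), (np.int64(429), np.int64(210), np.int64(24)), (np.int64(431), np.int64(214), np.int64(24)), (np.int64(434), np.int64(219), np.int64(25))]
264 [(np.int64(415), np.int64(180), np.int64(25)), (np.int64(418), np.int64(184), np.int64(23)), (np.int64(419), np.int64(190), np.int64(28)), (np.int64(421), np.int64(195), np.int64(30)), (np.int64(424), np.int64(200), np.int64(31)), (np.int64(424), np.int64(20
[... 6277 characters left out ...]
), (np.int64(421), np.int64(200), np.int64(112)), (np.int64(415), np.int64(206), np.int64(126)), (np.int64(397), np.int64(217), np.int64(164)), (np.int64(397), np.int64(219), np.int64(165)), (np.int64(398), np.int64(220), np.int64(165))]
328 [(np.int64(390), np.int64(207), np.int64(167)), (np.int64(392), np.int64(208), np.int64(167)), (np.int64(410), np.int64(199), np.int64(131)), (np.int64(412), np.int64(201), np.int64(130)), (np.int64(423), np.int64(199), np.int64(112)), (np.int64(415), np.int64(206), np.int64(130)), (np.int64(398), np.int64(216), np.int64(164)), (np.int64(397), np.int64(218), np.int64(167)), (np.int64(398), np.int64(220), np.int64(168))]
[0.42422876 0.1994259  0.04966455]
```

```bash
python3 -c "
from h import *
s,p,R=st()
for n in('scene','side'):
    c=ctrl.capture(n);P=cloud(c)
    D=(P-p)@R*1000   # tool coords
    m=(abs(D[...,1])<70)&(abs(D[...,2])<40)&(D[...,0]>-140)&(D[...,0]<30)&(P[...,2]>.062)
    q=D[m]; print(n,len(q)); 
    h=np.floor(q[:,0]/8)
    for k in sorted(set(h)): a=q[h==k]; print(int(k*8),len(a),'y',a[:,1].min().round(),a[:,1].max().round(),'z',a[:,2].min().round(),a[:,2].max().round())
c=ctrl.capture('side');cv2.imwrite('pics/s7.png',c['img'][240:400,290:450].repeat(4,0).repeat(4,1))
"
```

```text
scene 909
-144 63 y 21.0 51.0 z -17.0 15.0
-136 451 y -22.0 51.0 z -33.0 30.0
-128 166 y -6.0 52.0 z -33.0 30.0
-120 72 y -6.0 31.0 z -33.0 30.0
-112 51 y 28.0 31.0 z -29.0 9.0
-104 3 y 29.0 30.0 z -6.0 6.0
-88 10 y 17.0 18.0 z -11.0 8.0
-80 32 y 16.0 18.0 z -12.0 9.0
-72 30 y 16.0 18.0 z -11.0 9.0
-64 4 y 15.0 16.0 z -2.0 8.0
-24 4 y 67.0 70.0 z -40.0 -35.0
-16 23 y 62.0 70.0 z -40.0 -28.0
side 813
-144 25 y 22.0 52.0 z -17.0 14.0
-136 414 y -12.0 51.0 z -33.0 30.0
-128 147 y -5.0 54.0 z -33.0 30.0
-120 64 y -4.0 32.0 z -33.0 29.0
-112 41 y 29.0 32.0 z -16.0 9.0
-104 1 y 29.0 29.0 z -8.0 -8.0
-88 1 y 19.0 19.0 z -7.0 -7.0
-80 22 y 17.0 19.0 z -12.0 7.0
-72 26 y 16.0 18.0 z -12.0 9.0
-64 24 y 16.0 18.0 z -12.0 8.0
-56 24 y 15.0 17.0 z -11.0 7.0
-48 3 y 15.0 15.0 z -6.0 7.0
-24 6 y 66.0 70.0 z -40.0 -36.0
-16 15 y 62.0 70.0 z -39.0 -29.0
```

View pics/s7.png

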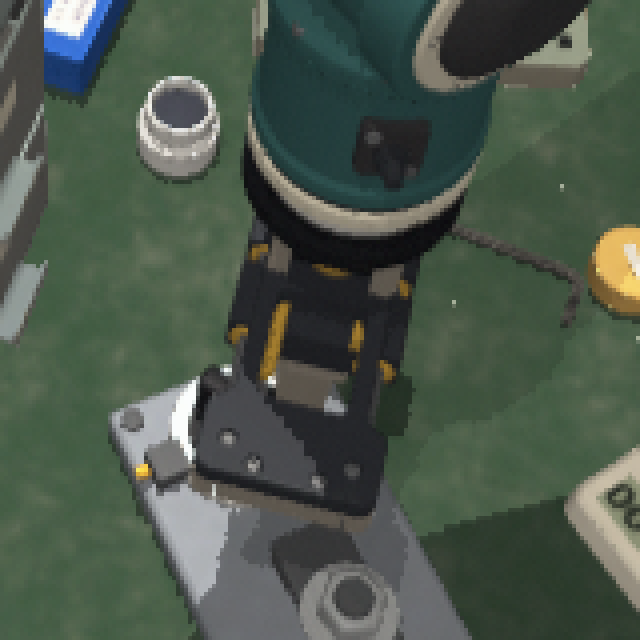

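The cameras show the fingertips 20 mm behind the reported TCP, at z≈70 mm. The stated geometry puts them 14 mm ahead, so the fingers passed over the bar. I'll back off, go 34 mm lower, and confirm with the cameras.

```bash
python3 -c "
from h import *
go(.396,.183,.0497,61)"
```

```text
pos [424.4 199.5  49.7] tool y dir deg 61.09 z dir [ 0.875 -0.483  0.006] x dir [ 0.0131  0.0121 -0.9998]
tool shift mm [ -0.5 -28.2 -16.8] F [ 0.8  0.3 -0.4] M [ 0.02 -0.01 -0.03] w 0.6 q [-0.7   0.38  0.23  2.17 -0.16  0.59  0.71] t 5.33
roll needed 0.002 alt -3.14
```

Request:
play_rows(
  plan=[
    {"x": 0, "y": -14, "z": -8, "roll": 0, "fingers": 1},
    {"x": 0, "y": -14, "z": -8, "roll": 0, "fingers": 1},
    {"x": 10, "y": 0, "z": 0, "roll": 0, "fingers": 1},
    {"x": 10, "y": 0, "z": 0, "roll": 0, "fingers": 1},
    {"x": 5, "y": 0, "z": 0, "roll": 0, "fingers": 1},
    {"x": 0, "y": 0, "z": 0, "roll": 0, "fingers": 1},
  ],
)

```text
clock: 5.83
eef_pos: [0.397, 0.1832, 0.0235]
orientation: [0.182, 0.681, -0.17, 0.689]
wrist_force: [-0.9, 0.2, 0.9]
grip_width: 0.0004
```

```bash
cat > tip.py <<'E'
from h import *
s,p,R=st(); print((p*1000).round(1),np.round(s['wrist_force'],1))
c=ctrl.capture('wrist');P=cloud(c)
D=(P-p)@R*1000
m=(abs(D[...,1])<60)&(abs(D[...,2]+8)<9)&(D[...,0]>-60)&(D[...,0]<25)
m[:262]=0;m[292:]=0
v,u=np.nonzero(m)
for vv in range(262,286,2):
    k=u[v==vv]; 
    if len(k): print(vv,len(k),k.min(),k.max(),np.median(D[vv,k],0).round(1))
cv2.imwrite('pics/wt.png',c['img'][180:360,200:480].repeat(2,0).repeat(2,1))
E
python3 tip.py
```

```text
[397.  183.2  23.5] [-0.9  0.2  0.9]
262 183 233 418 [ 7.5  2.3 -6.2]
264 181 234 419 [ 7.1  3.5 -4.9]
266 111 308 418 [ 6.3 25.2 -3.9]
268 112 307 418 [ 6.3 25.1 -2.6]
270 110 307 418 [ 6.2 24.5 -1.3]
272 112 307 418 [ 6.  25.  -0.1]
274 48 301 403 [-23.6   1.1 -10.1]
276 48 298 345 [-26.5  -0.5 -10.1]
278 50 297 346 [-29.5  -0.5 -10.2]
280 52 296 347 [-32.2  -0.5 -10.2]
282 54 295 348 [-35.3  -0.5 -10.4]
284 56 294 349 [-37.9  -0.5 -10.4]
```

View pics/wt.png

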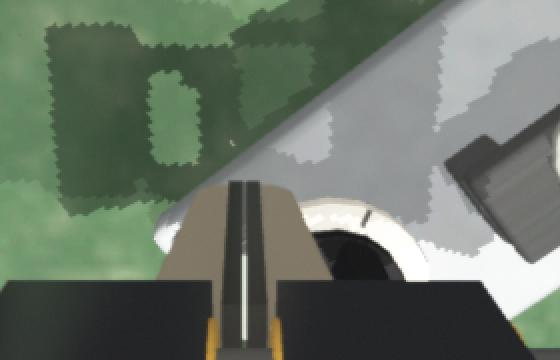

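Request:
play_rows(
  plan=[
    {"x": 9, "y": 0, "z": 0, "roll": 0, "fingers": 1},
    {"x": 0, "y": 4, "z": 2.2, "roll": 0, "fingers": 1},
    {"x": 0, "y": 3, "z": 2, "roll": 0, "fingers": 1},
    {"x": 0, "y": 3, "z": 2, "roll": 0, "fingers": 1},
    {"x": 0, "y": 3, "z": 2, "roll": 0, "fingers": 1},
  ],
)

```text
clock: 6.3
eef_pos: [0.4123, 0.1917, 0.0142]
orientation: [0.182, 0.681, -0.17, 0.689]
wrist_force: [-6.6, -2.9, 1.8]
grip_width: 0.0005
```

```bash
python3 look.py pics/s8.png
```

```text
pos [412.3 191.7  14.2] tool y dir deg 61.12 z dir [ 0.876 -0.483  0.007] x dir [ 0.0149  0.0134 -0.9998]
tool shift mm [-35.1 -12.5  -7.7] F [-6.6 -2.9  1.8] M [-0.69  1.66  0.06] w 0.5 q [-0.67  0.44  0.2   2.22 -0.19  0.48  0.74] t 6.3
roll needed 0.019 alt -3.122
scene ((453.11785888671875, 184.62525939941406), (1.2052990198135376, 11.557705879211426), 36.605587005615234) 7
side ((448.9444580078125, 182.94789123535156), (11.642775535583496, 21.899816513061523), 44.38666915893555) 70
```

View pics/s8.png

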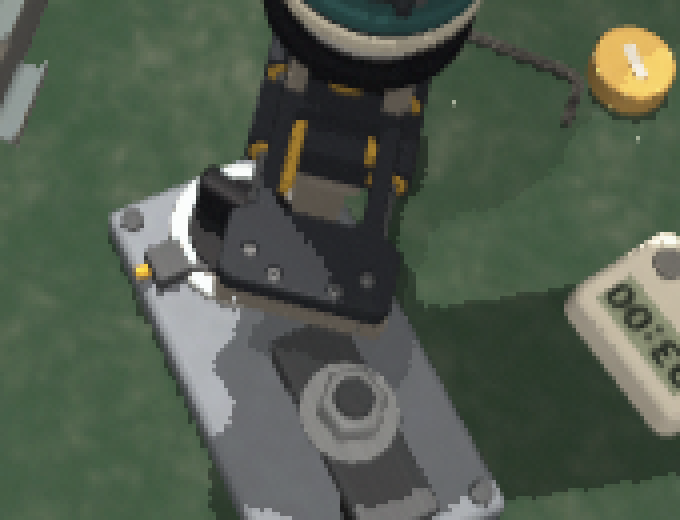

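Request:
play_rows(
  plan=[
    {"x": 0, "y": 3.5, "z": 2, "roll": 0, "fingers": 1},
    {"x": 0, "y": 3.5, "z": 2, "roll": 0, "fingers": 1},
    {"x": 0, "y": 3, "z": 3, "roll": 0, "fingers": 1},
    {"x": 0, "y": 0, "z": 0, "roll": 0, "fingers": 1},
  ],
)

```text
clock: 6.73
eef_pos: [0.4105, 0.1907, 0.0126]
orientation: [0.176, 0.689, -0.177, 0.681]
wrist_force: [-0.5, -1.2, 0.5]
grip_width: 0.0007
```

```bash
python3 look.py pics/s9.png
```

```text
pos [410.5 190.7  12.6] tool y dir deg 61.12 z dir [ 0.876 -0.483 -0.011] x dir [-0.011   0.0023 -0.9999]
tool shift mm [-36.3 -11.6  -7.2] F [-0.5 -1.2  0.5] M [-0.19 -0.    0.01] w 0.7 q [-0.67  0.45  0.2   2.2  -0.19  0.52  0.74] t 6.73
roll needed 0.02 alt -3.122
scene ((454.1599426269531, 183.42625427246094), (1.276018500328064, 10.849583625793457), 38.22690963745117) 8
side ((441.52978515625, 190.10154724121094), (12.96143627166748, 42.301883697509766), 43.85715866088867) 78
```

View pics/s9.png

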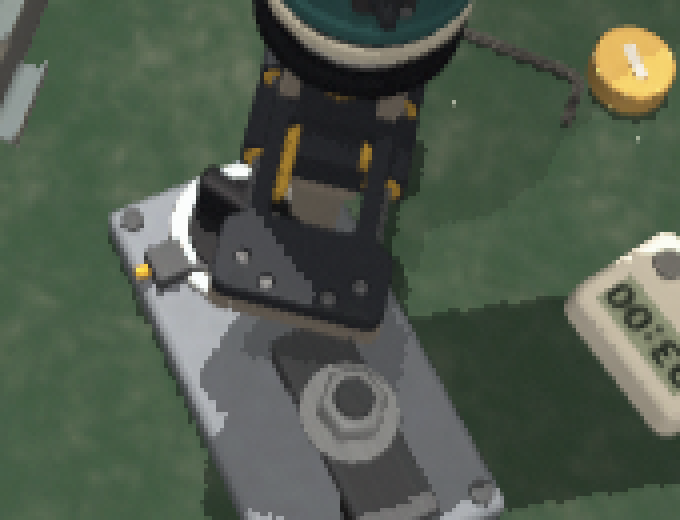

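Request:
play_rows(
  plan=[
    {"x": 0, "y": 6, "z": 4, "roll": 0, "fingers": 1},
    {"x": 0, "y": 6, "z": 4, "roll": 0, "fingers": 1},
  ],
)

```text
clock: 7.0
eef_pos: [0.4142, 0.1944, 0.0113]
orientation: [0.172, 0.694, -0.18, 0.675]
wrist_force: [-10.9, -2.3, 8.3]
grip_width: 0.0003
```

```bash
python3 look.py pics/s10.png
```

```text
pos [414.2 194.4  11.3] tool y dir deg 61.16 z dir [ 0.876 -0.483 -0.023] x dir [-0.0281 -0.0034 -0.9996]
tool shift mm [-37.2 -17.1  -9.2] F [-10.9  -2.3   8.3] M [-0.36  2.21  0.05] w 0.3 q [-0.67  0.47  0.2   2.17 -0.19  0.55  0.74] t 7.0
roll needed 0.02 alt -3.121
scene ((444.2034912109375, 188.66366577148438), (6.5370659828186035, 35.73146438598633), 42.949588775634766) 19
side ((441.11181640625, 191.9724578857422), (10.82382869720459, 44.21186447143555), 22.86646270751953) 62
```

View pics/s10.png

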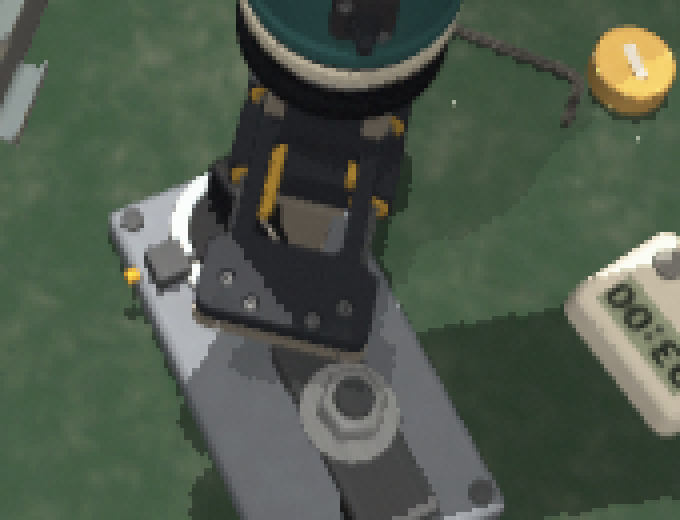

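Request:
play_rows(
  plan=[
    {"x": -3, "y": 5, "z": 6, "roll": 0, "fingers": 1},
    {"x": -2, "y": 4, "z": 7, "roll": 0, "fingers": 1},
  ],
)

```text
clock: 7.27
eef_pos: [0.4268, 0.198, 0.0148]
orientation: [0.171, 0.696, -0.179, 0.674]
wrist_force: [-17.5, 1.0, -1.4]
grip_width: 0.0004
```

```bash
python3 look.py pics/s11.png
```

```text
pos [426.8 198.   14.8] tool y dir deg 61.37 z dir [ 0.877 -0.479 -0.028] x dir [-0.0334 -0.0031 -0.9994]
tool shift mm [-33.2 -26.3 -18.6] F [-17.5   1.   -1.4] M [0.39 3.94 0.15] w 0.4 q [-0.66  0.48  0.2   2.14 -0.19  0.57  0.75] t 7.27
roll needed 0.024 alt -3.118
scene ((446.1177673339844, 198.61572265625), (10.027449607849121, 6.606718063354492), 68.59688568115234) 13
side ((447.1339111328125, 204.25733947753906), (16.31938934326172, 12.100518226623535), 81.82191467285156) 42
```

View pics/s11.png

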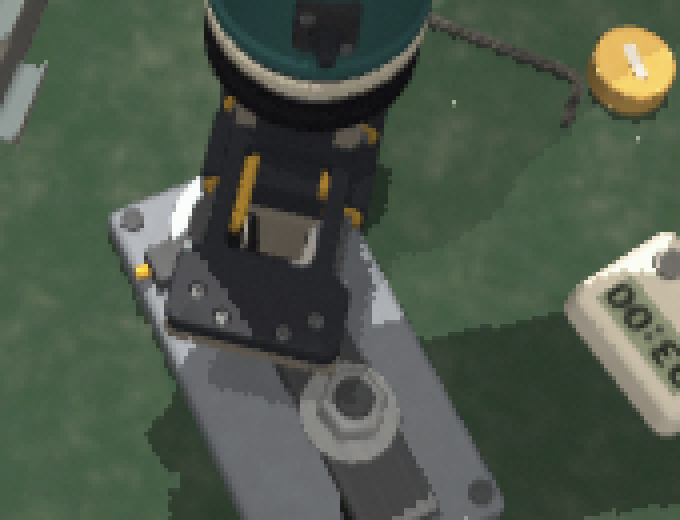

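It has snapped over, and the plunger dot is back in. Backing off and lifting to check.

Request:
play_rows(
  plan=[
    {"x": 0, "y": -6, "z": -8, "roll": 0, "fingers": 1},
    {"x": 0, "y": -6, "z": -8, "roll": 0, "fingers": 1},
    {"x": -15, "y": -6, "z": -8, "roll": 0, "fingers": 1},
    {"x": -30, "y": -6, "z": -4, "roll": 0, "fingers": 1},
    {"x": -40, "y": -10, "z": -10, "roll": 0, "fingers": -1},
    {"x": -40, "y": -20, "z": -20, "roll": 0, "fingers": -1},
    {"x": -40, "y": -20, "z": -20, "roll": 0, "fingers": -1},
  ],
)

```text
clock: 7.95
eef_pos: [0.3353, 0.1729, 0.1702]
orientation: [0.171, 0.695, -0.18, 0.675]
wrist_force: [0.5, 1.0, 0.9]
grip_width: 0.0184
```

```bash
python3 look.py pics/s12.png; python3 -c "
from h import *
for n in ('scene','side','wrist'):
    c=ctrl.capture(n);P=cloud(c)
    X,Y,Z=P[...,0],P[...,1],P[...,2]
    m=(np.hypot(X-.441,Y-.191)<.028)&(Z>.055)&(Z<.061);q=P[m]
    if len(q)>5: print(n,'bar',cv2.minAreaRect((q[:,:2]*1000).astype(np.float32)),len(q))
    m=(np.hypot(X-.426,Y-.282)<.018)&(Z>.0605)&(Z<.0645);q=P[m]
    if len(q)>5: print(n,'nut',cv2.minAreaRect((q[:,:2]*1000).astype(np.float32)),len(q))
cv2.imwrite('pics/w12.png',c['img'])
"
```

```text
pos [335.3 172.9 170.2] tool y dir deg 61.21 z dir [ 0.876 -0.482 -0.024] x dir [-0.0304 -0.0057 -0.9995]
tool shift mm [119.1  42.8  53.3] F [0.5 1.  0.9] M [ 0.05 -0.04  0.01] w 18.4 q [-0.8   0.04  0.26  2.24 -0.03  0.89  0.54] t 7.95
roll needed 0.021 alt -3.12
side ((441.11346435546875, 192.1293487548828), (45.024349212646484, 11.851778030395508), 67.27301025390625) 160
scene bar ((441.07293701171875, 190.2747344970703), (45.17594909667969, 10.037274360656738), 68.94264221191406) 174
scene nut ((426.29241943359375, 282.1475524902344), (23.122360229492188, 24.338008880615234), 84.68533325195312) 109
side bar ((440.8601989746094, 191.46051025390625), (45.69012451171875, 11.801105499267578), 67.81509399414062) 175
side nut ((425.91644287109375, 283.1629943847656), (26.217529296875, 23.32717514038086), 53.04475784301758) 99
wrist bar ((447.229248046875, 209.33824157714844), (12.643148422241211, 4.840893745422363), 8.798935890197754) 42
wrist nut ((425.7362976074219, 281.0926513671875), (23.966901779174805, 26.31901741027832), 82.21061706542969) 308
```

View pics/s12.png

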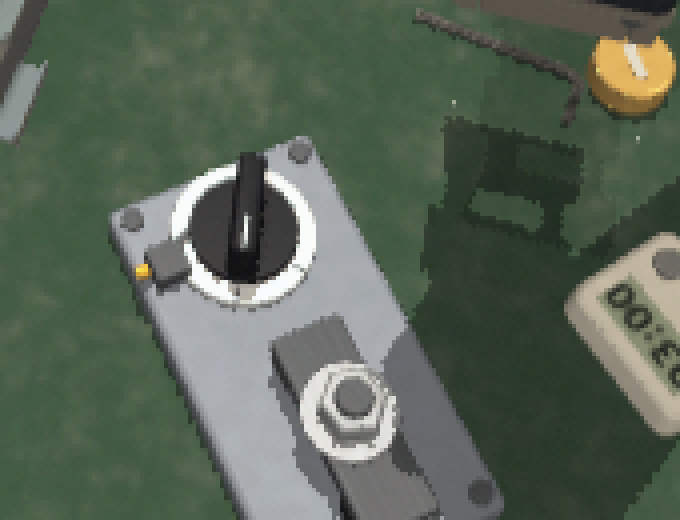

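View pics/w12.png

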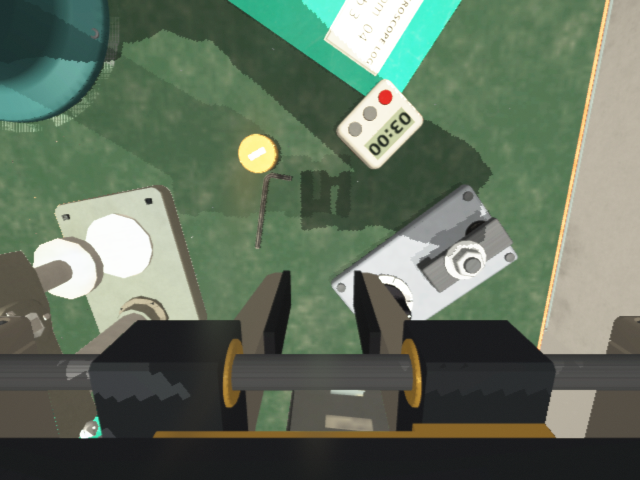

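Knob bar now reads 67.8° against 131° before, a 63° (1.1 rad) turn: second notch, plunger dot in. Next, up high and over to the tray.

```bash
python3 -c "
from h import *
go(.41,.10,.25);go(.44,-.23,.25)"
```

```text
pos [336.1 173.7 168.9] tool y dir deg 61.28 z dir [ 0.876 -0.481 -0.024] x dir [-0.0302 -0.0045 -0.9995]
tool shift mm [-82.9 -30.6  98.2] F [ 0.3  0.  -1.2] M [ 0.01 -0.05  0.01] w 38.3 q [-0.8   0.04  0.26  2.24 -0.03  0.89  0.54] t 8.2
pos [336.1 173.7 168.9] tool y dir deg 61.28 z dir [ 0.876 -0.481 -0.024] x dir [-0.0302 -0.0045 -0.9995]
tool shift mm [ -82.4 -305.5  283.2] F [ 0.3  0.  -1.2] M [ 0.01 -0.05  0.01] w 38.3 q [-0.8   0.04  0.26  2.24 -0.03  0.89  0.54] t 8.2
```

Request:
play_rows(
  plan=[
    {"x": -35, "y": 0, "z": 8, "roll": 0, "fingers": 0},
    {"x": -35, "y": -4, "z": 20, "roll": 0, "fingers": 0},
    {"x": -15, "y": -12, "z": 25, "roll": 0, "fingers": 0},
    {"x": 0, "y": -20, "z": 28, "roll": 0, "fingers": 0},
    {"x": 0, "y": -28, "z": 24, "roll": 0, "fingers": 0},
    {"x": 0, "y": -32, "z": 22, "roll": 0, "fingers": 0},
    {"x": 0, "y": -32, "z": 20, "roll": 0, "fingers": 0},
    {"x": 0, "y": -32, "z": 18, "roll": 0, "fingers": 0},
  ],
)

```text
clock: 8.87
eef_pos: [0.4122, -0.0497, 0.2454]
orientation: [0.159, 0.7, -0.182, 0.672]
wrist_force: [0.9, 0.3, 0.5]
grip_width: 0.0456
```

```bash
python3 -c "
from h import *
go(.43,-.22,.25)"
```

```text
pos [412.2 -49.7 245.4] tool y dir deg 62.14 z dir [ 0.883 -0.468 -0.03 ] x dir [-0.0457 -0.0232 -0.9987]
tool shift mm [  -1.4 -142.3   95.3] F [0.9 0.3 0.5] M [-0.01 -0.12 -0.01] w 45.6 q [-0.52  0.01  0.55  2.08  0.02  1.1   1.1 ] t 8.87
```

Request:
play_rows(
  plan=[
    {"x": 0, "y": -30, "z": 20, "roll": 0, "fingers": 0},
    {"x": 0, "y": -30, "z": 20, "roll": 0, "fingers": 0},
    {"x": 0, "y": -30, "z": 20, "roll": 0, "fingers": 0},
    {"x": 0, "y": -25, "z": 17, "roll": 0, "fingers": 0},
    {"x": 0, "y": 0, "z": 0, "roll": 0, "fingers": 0},
    {"x": 0, "y": 0, "z": 0, "roll": 0, "fingers": 0},
  ],
)

```text
clock: 9.37
eef_pos: [0.424, -0.2056, 0.2384]
orientation: [0.157, 0.703, -0.194, 0.666]
wrist_force: [0.5, 1.1, 0.2]
grip_width: 0.0458
```

```bash
python3 -c "
from h import *
go(.43,-.22,.25)
c=ctrl.capture('wrist');cv2.imwrite('pics/w13.png',c['img'])
P=cloud(c);q=P[(P[...,2]>.069)&(P[...,2]<.075)&(np.hypot(P[...,0]-.446,P[...,1]+.248)<.06)]
print(len(q))
if len(q)>20:
  _,lab,cen=cv2.kmeans(np.float32(q[:,:2]),2,None,(3,50,1e-5),5,cv2.KMEANS_PP_CENTERS)
  for i in (0,1): print(cv2.minAreaRect((q[lab[:,0]==i][:,:2]*1000).astype(np.float32)),(lab==i).sum())
"
```

```text
pos [ 424.  -205.6  238.4] tool y dir deg 61.29 z dir [ 0.875 -0.482 -0.038] x dir [-0.0637 -0.0374 -0.9973]
tool shift mm [-11.4 -10.5  11.8] F [0.5 1.1 0.2] M [ 0.06 -0.08 -0.  ] w 45.8 q [-0.31  0.15  0.73  1.98 -0.04  1.09  1.5 ] t 9.37
749
((429.1863708496094, -281.3834228515625), (23.341365814208984, 23.893049240112305), 61.12508773803711) 363
((462.7532958984375, -219.08404541015625), (23.86798858642578, 26.130420684814453), 14.53615665435791) 386
```

View pics/w13.png

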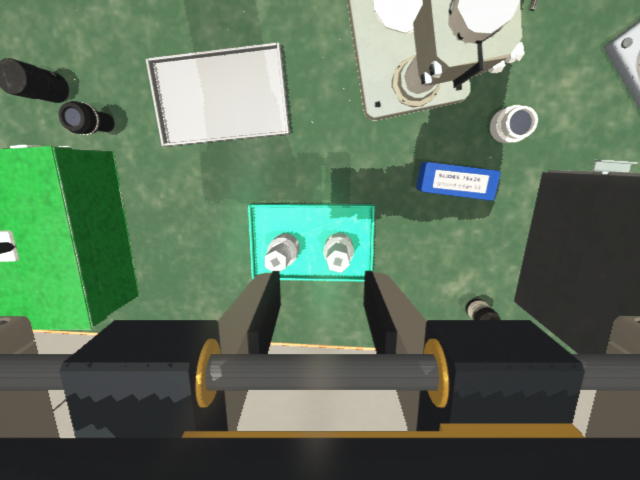

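The wrist view shows the two sockets at (280,252) and (340,252) in the teal tray. The tool has picked up a ~4° tilt, so I'll test whether still rows drift.

Request:
play_rows(
  plan=[
    {"x": 0, "y": 0, "z": 0, "roll": 0, "fingers": 0},
    {"x": 0, "y": 0, "z": 0, "roll": 0, "fingers": 0},
    {"x": 0, "y": 0, "z": 0, "roll": 0, "fingers": 0},
    {"x": 0, "y": 0, "z": 0, "roll": 0, "fingers": 0},
  ],
)

```text
clock: 9.75
eef_pos: [0.424, -0.2014, 0.2356]
orientation: [0.154, 0.705, -0.192, 0.665]
wrist_force: [-0.7, -1.0, -0.7]
grip_width: 0.0461
```

```bash
python3 -c "
from h import *
go(.43,-.22,.25)"
```

```text
pos [ 424.  -201.4  235.6] tool y dir deg 61.7 z dir [ 0.878 -0.476 -0.043] x dir [-0.0691 -0.0378 -0.9969]
tool shift mm [-14.  -14.5  13.6] F [-0.7 -1.  -0.7] M [ 0.02 -0.1   0.02] w 46.1 q [-0.32  0.15  0.72  1.99 -0.04  1.09  1.5 ] t 9.75
```

Request:
play_rows(
  plan=[
    {"x": 0, "y": -2, "z": 4, "roll": -0.12, "fingers": 0},
    {"x": 0, "y": 0, "z": 0, "roll": -0.12, "fingers": 0},
    {"x": 0, "y": 0, "z": 0, "roll": -0.12, "fingers": 0},
    {"x": 0, "y": 0, "z": 0, "roll": 0, "fingers": 0},
  ],
)

```text
clock: 10.08
eef_pos: [0.4277, -0.2013, 0.2358]
orientation: [0.026, 0.729, -0.055, 0.682]
wrist_force: [-0.3, 0.4, 0.3]
grip_width: 0.0462
```

```bash
python3 -c "
from h import *
go(.43,-.22,.25)"
```

```text
pos [ 427.7 -201.3  235.8] tool y dir deg 83.5 z dir [ 0.991 -0.116 -0.063] x dir [-0.0675 -0.0365 -0.9971]
tool shift mm [-13.6 -19.    3.5] F [-0.3  0.4  0.3] M [ 0.07 -0.05  0.03] w 46.2 q [-0.27  0.15  0.67  1.98 -0.04  1.09  1.87] t 10.08
```

```bash
python3 -c "
from h import *
go(.4599,-.2194,.115,74.5)"
```

```text
pos [ 427.7 -201.3  235.8] tool y dir deg 83.5 z dir [ 0.991 -0.116 -0.063] x dir [-0.0675 -0.0365 -0.9971]
tool shift mm [118.9  -9.   41.6] F [-0.3  0.4  0.3] M [ 0.07 -0.05  0.03] w 46.2 q [-0.27  0.15  0.67  1.98 -0.04  1.09  1.87] t 10.08
roll needed 0.157 alt -2.985
```

Request:
play_rows(
  plan=[
    {"x": 5, "y": -5, "z": 20, "roll": 0.08, "fingers": -0.1},
    {"x": 15, "y": -5, "z": 16, "roll": 0.077, "fingers": -0.1},
    {"x": 20, "y": 0, "z": 4, "roll": 0, "fingers": -0.1},
    {"x": 20, "y": 0, "z": 0, "roll": 0, "fingers": -0.1},
    {"x": 20, "y": 0, "z": 0, "roll": 0, "fingers": -0.1},
    {"x": 0, "y": 0, "z": 0, "roll": 0, "fingers": -0.1},
  ],
)

```text
clock: 10.58
eef_pos: [0.4655, -0.2173, 0.1534]
orientation: [0.088, 0.718, -0.118, 0.68]
wrist_force: [-0.2, -0.3, -0.1]
grip_width: 0.0504
```

```bash
cat > sk.py <<'E'
from h import *
import sys
go(.4599,-.2194,.115,74.5)
c=ctrl.capture('wrist');cv2.imwrite(sys.argv[1],c['img'])
P=cloud(c)
for x,y in((.4625,-.218),(.4297,-.281)):
    q=P[(P[...,2]>.0685)&(P[...,2]<.0755)&(np.hypot(P[...,0]-x,P[...,1]-y)<.02)]
    if len(q)>20:
        H=cv2.convexHull((q[:,:2]*1000).astype(np.float32)); mu=cv2.moments(H)
        print(cv2.minAreaRect(H),len(q),'cen',mu['m10']/mu['m00'],mu['m01']/mu['m00'],q[:,2].mean())
        # support width
        cc=q[:,:2]*1000
        w=[(np.ptp(cc@[np.cos(np.radians(a)),np.sin(np.radians(a))])+np.ptp(cc@[np.cos(np.radians(a+60)),np.sin(np.radians(a+60))])+np.ptp(cc@[np.cos(np.radians(a+120)),np.sin(np.radians(a+120))]))/3 for a in range(0,60)]
        print('flat normal mod 60 ~',np.argmin(w),round(min(w),1),round(max(w),1))
E
python3 sk.py pics/w14.png
```

```text
pos [ 465.5 -217.3  153.4] tool y dir deg 73.29 z dir [ 0.956 -0.289 -0.046] x dir [-0.0585 -0.0349 -0.9977]
tool shift mm [38.7 -1.7 -3. ] F [-0.2 -0.3 -0.1] M [0.08 0.08 0.05] w 50.4 q [-0.21  0.35  0.67  1.98 -0.2   0.93  1.83] t 10.58
roll needed -0.021 alt 3.121
((462.67828369140625, -219.1524658203125), (23.870161056518555, 26.766427993774414), 73.94319152832031) 684 cen 462.7217139686639 -219.15397104579523 0.07191344162453979
flat normal mod 60 ~ 17 24.0 26.8
((430.46649169921875, -282.2088928222656), (26.722549438476562, 23.997486114501953), 88.73165130615234) 691 cen 430.4277814563717 -282.2443476838305 0.07181228500045682
flat normal mod 60 ~ 58 24.3 26.9
```

View pics/w14.png

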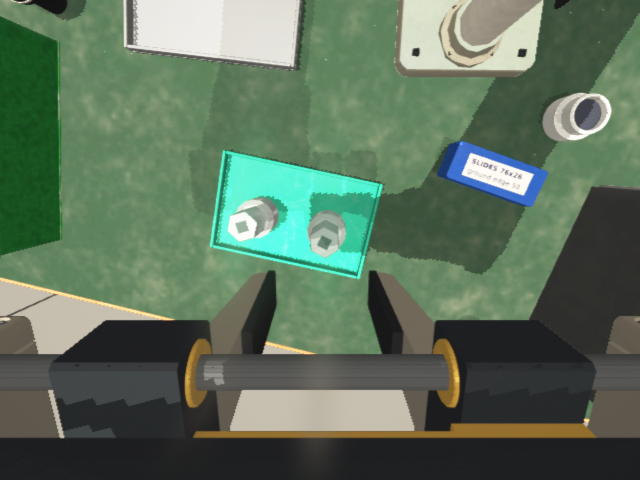

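```bash
python3 -c "
from h import *
go(.4604,-.2199,.06,75)"
```

```text
pos [ 466.5 -217.8  155. ] tool y dir deg 73.3 z dir [ 0.956 -0.289 -0.044] x dir [-0.0563 -0.0354 -0.9978]
tool shift mm [95.2  1.  -1.1] F [0.4 0.2 0.1] M [ 0.05 -0.03  0.03] w 50.5 q [-0.21  0.35  0.67  1.97 -0.2   0.93  1.83] t 10.63
roll needed -0.03 alt 3.112
```

Request:
play_rows(
  plan=[
    {"x": 20, "y": 0, "z": 0, "roll": -0.03, "fingers": -0.1},
    {"x": 20, "y": 0, "z": 0, "roll": 0, "fingers": -0.1},
    {"x": 20, "y": 0, "z": 0, "roll": 0, "fingers": -0.1},
    {"x": 20, "y": 0, "z": 0, "roll": 0, "fingers": -0.1},
    {"x": 10, "y": 0, "z": 0, "roll": 0, "fingers": -0.1},
    {"x": 0, "y": 0, "z": 0, "roll": 0, "fingers": -0.1},
  ],
)

```text
clock: 11.13
eef_pos: [0.4696, -0.2207, 0.0706]
orientation: [0.079, 0.713, -0.109, 0.688]
wrist_force: [-0.7, 0.0, 0.3]
grip_width: 0.0503
```

```bash
python3 -c "
from h import *
go(.4604,-.2199,.017,75)"; python3 tip.py
```

```text
pos [ 469.6 -220.7   70.6] tool y dir deg 74.73 z dir [ 0.964 -0.265 -0.03 ] x dir [-0.041  -0.037  -0.9985]
tool shift mm [53.9  0.8 -7.5] F [-0.7  0.   0.3] M [ 0.01 -0.05  0.03] w 50.3 q [-0.13  0.48  0.59  2.03 -0.31  0.75  1.95] t 11.13
roll needed -0.005 alt 3.137
[ 469.6 -220.7   70.6] [-0.7  0.   0.3]
262 40 302 341 [-1.2 -0.3 -9.2]
264 40 302 341 [-1.2 -0.3 -7.9]
266 40 302 341 [-1.3 -0.3 -6.7]
268 40 302 341 [-1.3 -0.3 -5.5]
270 39 302 341 [-1.4 -0.  -4.2]
272 68 261 382 [-2.  -0.3 -3.2]
274 84 253 390 [-21.9  -0.3  -9.6]
276 86 251 392 [-25.5  -0.3  -9.8]
278 73 249 394 [-29.   -0.6 -10.1]
280 58 247 396 [-32.2  -0.2 -10.3]
282 62 245 398 [-35.2  -0.3 -10.4]
284 64 244 399 [-37.9  -0.3 -10.5]
```

View pics/wt.png

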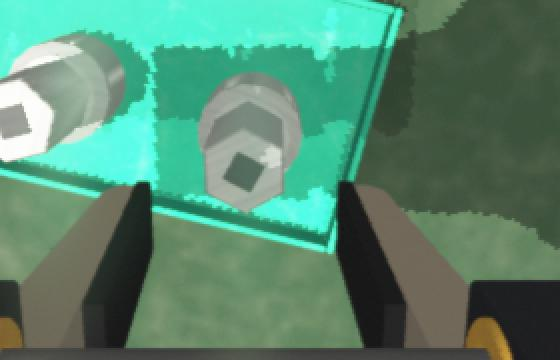

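Request:
play_rows(
  plan=[
    {"x": 10, "y": 0, "z": -8, "roll": 0, "fingers": -0.1},
    {"x": 14, "y": 0, "z": -2, "roll": 0, "fingers": -0.1},
    {"x": 14, "y": 0, "z": 0, "roll": 0, "fingers": -0.1},
    {"x": 8, "y": 0, "z": 0, "roll": 0, "fingers": -0.1},
    {"x": 0, "y": 0, "z": 0, "roll": 0, "fingers": -0.1},
  ],
)

```text
clock: 11.6
eef_pos: [0.466, -0.2213, 0.0325]
orientation: [0.079, 0.708, -0.11, 0.694]
wrist_force: [-0.7, -0.7, -0.0]
grip_width: 0.0508
```

```bash
python3 -c "
from h import *
go(.4612,-.2199,.017,75)
c=ctrl.capture('side');cv2.imwrite('pics/s15.png',c['img'][110:270,220:380].repeat(4,0).repeat(4,1))"; python3 tip.py
```

```text
pos [ 466.  -221.3   32.5] tool y dir deg 74.65 z dir [ 0.964 -0.265 -0.014] x dir [-0.0253 -0.0398 -0.9989]
tool shift mm [15.6  0.8 -4.8] F [-0.7 -0.7 -0. ] M [ 0.07  0.01 -0.03] w 50.8 q [-0.09  0.53  0.54  2.07 -0.37  0.65  1.99] t 11.6
roll needed -0.006 alt 3.135
[ 466.5 -221.5   33.1] [0.7 0.5 0.1]
262 82 213 393 [ -7.1  -5.8 -11.2]
264 82 211 393 [ -9.1  -5.1 -10.7]
266 77 208 392 [-15.3  -4.7 -11.7]
268 67 206 355 [-21.8  -4.6 -12.9]
270 65 200 354 [-26.5  -5.6 -13.5]
272 97 200 382 [-24.7  -3.  -11.7]
274 112 201 390 [-25.6  -1.8 -11. ]
276 111 200 392 [-29.3  -1.  -11.3]
278 110 201 394 [-31.4  -1.8 -11. ]
280 110 202 396 [-33.9  -1.3 -10.9]
282 113 202 398 [-36.3  -1.  -10.8]
284 115 243 400 [-38.2  -0.5 -10.6]
```

View pics/wt.png

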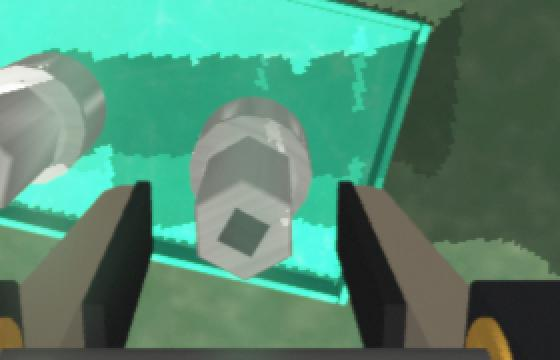

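View pics/s15.png

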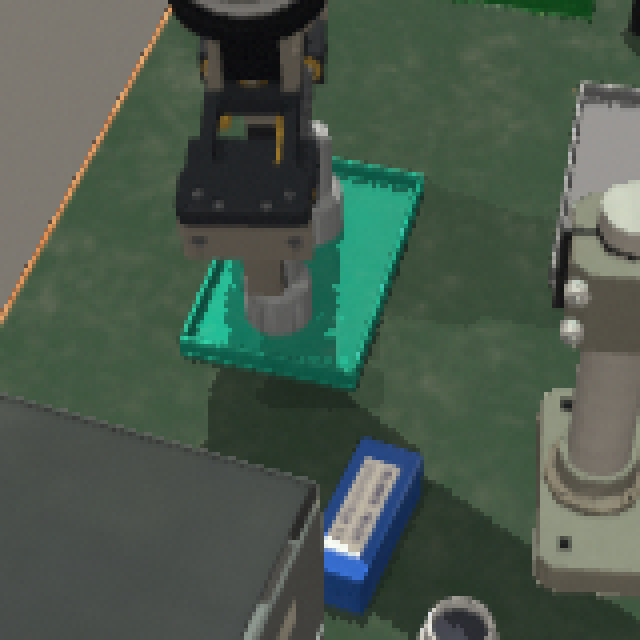

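Request:
play_rows(
  plan=[
    {"x": 6, "y": 0.8, "z": -6, "roll": 0, "fingers": -0.1},
    {"x": 10, "y": 0, "z": -1, "roll": 0, "fingers": -0.1},
    {"x": 3, "y": 0, "z": 0, "roll": 0, "fingers": -0.1},
  ],
)

```text
clock: 11.95
eef_pos: [0.4618, -0.2202, 0.016]
orientation: [0.079, 0.705, -0.11, 0.696]
wrist_force: [0.0, 0.1, 0.3]
grip_width: 0.0506
```

```bash
python3 -c "
from h import *
go(.462,-.2199,.017,75)
s,p,R=st()
c=ctrl.capture('wrist');P=cloud(c);D=(P-p)@R*1000
q=D[(P[...,2]>.0695)&(P[...,2]<.075)&(np.hypot(P[...,0]-.4625,P[...,1]+.218)<.02)]
print(len(q),q.min(0).round(1),q.max(0).round(1))"; python3 tip.py
```

```text
pos [ 461.8 -220.2   16. ] tool y dir deg 74.66 z dir [ 0.964 -0.265 -0.006] x dir [-0.0181 -0.0416 -0.999 ]
tool shift mm [-1.   0.3  0.1] F [0.  0.1 0.3] M [0.05 0.05 0.03] w 50.6 q [-0.07  0.55  0.52  2.09 -0.39  0.6   2.02] t 11.95
roll needed -0.006 alt 3.136
2279 [-58.  -13.5 -13.4] [-53.   10.8  14. ]
[ 461.6 -220.2   15.9] [ 0.   0.2 -0.8]
262 200 216 415 [11.9 -3.6 -4.7]
264 202 214 415 [12.  -4.2 -3.3]
266 204 211 415 [11.2 -5.3 -2.3]
268 197 210 415 [10.9 -3.4 -1. ]
270 129 207 412 [-14.7   3.2  -9.2]
272 128 205 400 [-17.9  -4.7  -9.2]
274 144 203 399 [-22.5  -5.1  -9.8]
276 148 201 398 [-25.5  -6.1  -9.8]
278 149 199 394 [-28.8  -8.  -10.1]
280 155 197 396 [-31.5  -7.4 -10. ]
282 154 195 398 [-34.6  -6.3 -10.2]
284 162 187 400 [-37.1  -6.8 -10.2]
```

View pics/wt.png

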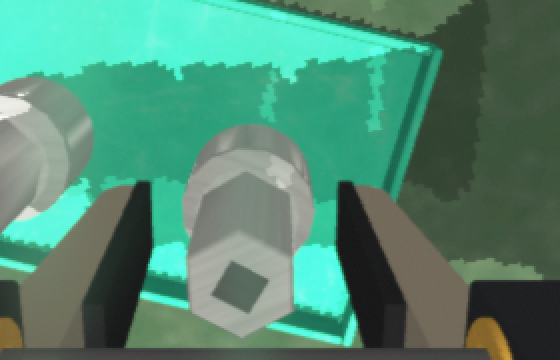

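Request:
play_rows(
  grip_force=30,
  plan=[
    {"x": 0, "y": -1, "z": 0, "roll": 0, "fingers": 1},
    {"x": 0, "y": 0, "z": 0, "roll": 0, "fingers": 1},
    {"x": 0, "y": 0, "z": 0, "roll": 0, "fingers": 1},
    {"x": 0, "y": 0, "z": 0, "roll": 0, "fingers": 1},
    {"x": 0, "y": 0, "z": 0, "roll": 0, "fingers": 1},
  ],
)

```text
clock: 12.47
eef_pos: [0.462, -0.2215, 0.0166]
orientation: [0.079, 0.705, -0.11, 0.696]
wrist_force: [-0.5, 1.8, 0.4]
grip_width: 0.0236
```

```bash
python3 -c "
from h import *
go(.462,-.2199,.017,75)"
```

```text
pos [ 462.  -221.5   16.6] tool y dir deg 74.63 z dir [ 0.964 -0.265 -0.007] x dir [-0.0183 -0.0412 -0.999 ]
tool shift mm [-0.5  1.5 -0.4] F [-0.5  1.8  0.4] M [0.34 0.02 0.03] w 23.6 q [-0.07  0.55  0.52  2.08 -0.39  0.61  2.02] t 12.47
roll needed -0.006 alt 3.135
```

Request:
play_rows(
  plan=[
    {"x": -10, "y": 0, "z": 0, "roll": 0, "fingers": 1},
    {"x": -25, "y": 0, "z": 0, "roll": 0, "fingers": 1},
    {"x": -35, "y": 0, "z": 0, "roll": 0, "fingers": 1},
    {"x": -40, "y": 0, "z": 0, "roll": 0, "fingers": 1},
    {"x": -40, "y": 0, "z": 0, "roll": 0, "fingers": 1},
    {"x": -40, "y": 0, "z": 0, "roll": 0, "fingers": 1},
    {"x": -40, "y": 0, "z": 0, "roll": 0, "fingers": 1},
    {"x": -35, "y": 0, "z": 0, "roll": 0, "fingers": 1},
  ],
)

```text
clock: 13.13
eef_pos: [0.4595, -0.2098, 0.2875]
orientation: [0.081, 0.712, -0.112, 0.688]
wrist_force: [1.0, 0.1, -1.1]
grip_width: 0.0238
```

```bash
python3 -c "
from h import *
go(.426,.282,.28,82.3)
for n in ('side','wrist'):
    c=ctrl.capture(n);cv2.imwrite('pics/'+n+'16.png',c['img'])"
```

```text
pos [ 459.5 -209.8  287.5] tool y dir deg 74.35 z dir [ 0.962 -0.271 -0.027] x dir [-0.0391 -0.0391 -0.9985]
tool shift mm [ -10.5  464.4 -165.2] F [ 1.   0.1 -1.1] M [ 0.07 -0.18  0.01] w 23.8 q [-0.32  0.15  0.73  1.86 -0.05  1.19  1.72] t 13.13
roll needed -0.139 alt 3.003
```

View pics/side16.png

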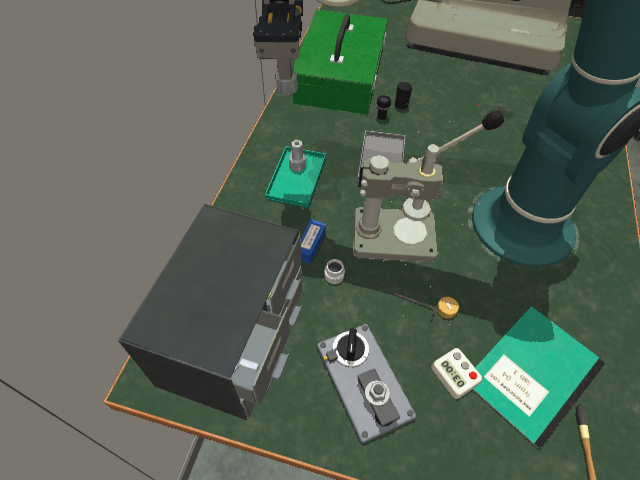

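View pics/wrist16.png

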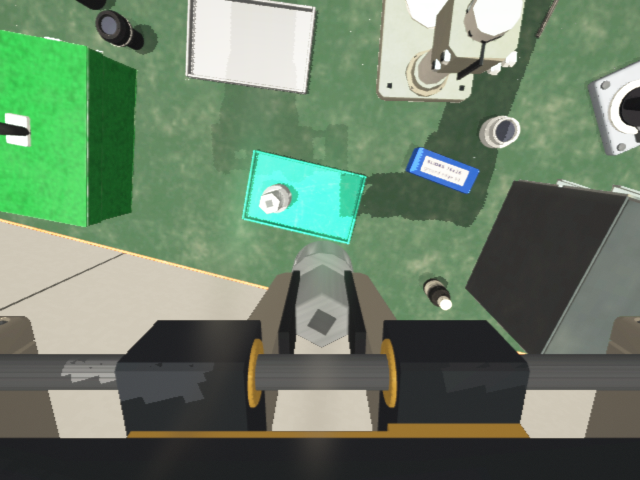

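Request:
play_rows(
  plan=[
    {"x": 0, "y": 20, "z": -7, "roll": 0, "fingers": 1},
    {"x": 0, "y": 34, "z": -12, "roll": 0, "fingers": 1},
    {"x": 0, "y": 36, "z": -13, "roll": 0, "fingers": 1},
    {"x": 0, "y": 36, "z": -13, "roll": 0, "fingers": 1},
    {"x": 0, "y": 36, "z": -13, "roll": 0, "fingers": 1},
    {"x": 0, "y": 36, "z": -13, "roll": 0, "fingers": 1},
    {"x": 0, "y": 36, "z": -13, "roll": 0, "fingers": 1},
    {"x": 0, "y": 36, "z": -13, "roll": 0, "fingers": 1},
  ],
)

```text
clock: 13.9
eef_pos: [0.439, 0.0739, 0.2788]
orientation: [0.088, 0.706, -0.121, 0.692]
wrist_force: [1.5, -0.8, -1.5]
grip_width: 0.0238
```

```bash
python3 -c "
from h import *
go(.426,.282,.27,82.3)"
```

```text
pos [439.   73.9 278.8] tool y dir deg 73.0 z dir [ 0.956 -0.293 -0.013] x dir [-0.0267 -0.0437 -0.9987]
tool shift mm [  0.  195.4 -73.3] F [ 1.5 -0.8 -1.5] M [ 0.08 -0.16 -0.05] w 23.8 q [-0.7   0.03  0.45  1.97  0.02  1.17  1.01] t 13.9
roll needed -0.162 alt 2.979
```

Request:
play_rows(
  plan=[
    {"x": 0, "y": 36, "z": -14, "roll": 0, "fingers": 1},
    {"x": 0, "y": 36, "z": -14, "roll": 0, "fingers": 1},
    {"x": 0, "y": 36, "z": -14, "roll": 0, "fingers": 1},
    {"x": 0, "y": 34, "z": -13, "roll": 0, "fingers": 1},
    {"x": 0, "y": 25, "z": -8, "roll": 0, "fingers": 1},
    {"x": 0, "y": 10, "z": 0, "roll": -0.08, "fingers": 1},
    {"x": 0, "y": 0, "z": 0, "roll": -0.08, "fingers": 1},
    {"x": 0, "y": 0, "z": 0, "roll": 0, "fingers": 1},
  ],
)

```text
clock: 14.57
eef_pos: [0.4203, 0.2762, 0.2639]
orientation: [0.024, 0.717, -0.06, 0.694]
wrist_force: [0.5, -1.0, -1.4]
grip_width: 0.0238
```

```bash
python3 -c "
from h import *
go(.426,.282,.15,82.3)
for n in ('side','wrist'):
    c=ctrl.capture(n);cv2.imwrite('pics/'+n+'17.png',c['img'])"
```

```text
pos [420.3 276.2 263.9] tool y dir deg 83.25 z dir [ 0.992 -0.119 -0.029] x dir [-0.0352 -0.0488 -0.9982]
tool shift mm [113.2  12.4   8.3] F [ 0.5 -1.  -1.4] M [ 0.04 -0.02  0.01] w 23.8 q [-0.89  0.18  0.27  1.85 -0.03  1.18  0.84] t 14.57
roll needed 0.017 alt -3.125
```

View pics/wrist17.png

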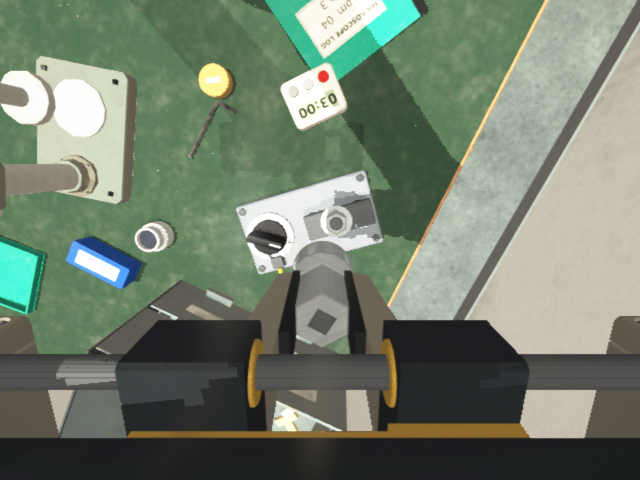

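View pics/side17.png

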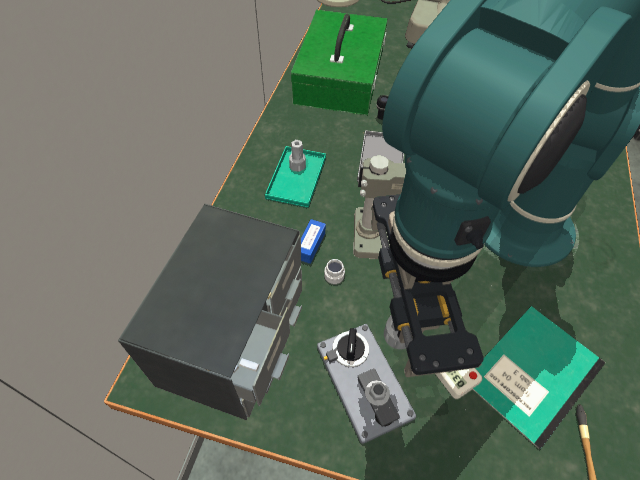

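Request:
play_rows(
  plan=[
    {"x": 15, "y": 3, "z": 3, "roll": 0.017, "fingers": 1},
    {"x": 30, "y": 3, "z": 2, "roll": 0, "fingers": 1},
    {"x": 30, "y": 2, "z": 1, "roll": 0, "fingers": 1},
    {"x": 30, "y": 1, "z": 0, "roll": 0, "fingers": 1},
    {"x": 25, "y": 0, "z": 0, "roll": 0, "fingers": 1},
    {"x": 0, "y": 0, "z": 0, "roll": 0, "fingers": 1},
  ],
)

```text
clock: 15.17
eef_pos: [0.4271, 0.2723, 0.1322]
orientation: [0.042, 0.713, -0.075, 0.696]
wrist_force: [-0.7, -1.9, -1.4]
grip_width: 0.0235
```

```bash
cat > nt.py <<'E'
from h import *
import sys
go(.426,.282,.095,82.3)
s,p,R=st()
c=ctrl.capture('wrist');cv2.imwrite('pics/w'+sys.argv[1]+'.png',c['img'])
P=cloud(c)
for lab,z0,z1 in(('stud',.0655,.069),('nut',.0605,.0645)):
    q=P[(P[...,2]>z0)&(P[...,2]<z1)&(np.hypot(P[...,0]-.426,P[...,1]-.282)<.018)]
    if len(q)>5: print(lab,cv2.minAreaRect((q[:,:2]*1000).astype(np.float32)),len(q))
D=(P-p)@R*1000
q=D[(abs(D[...,1])<20)&(abs(D[...,2])<20)&(D[...,0]<-50)&(D[...,0]>-62)]
if len(q): print('top',len(q),q.min(0).round(1),q.max(0).round(1),q.mean(0).round(1))
print('mouth est',((p+.0146*R[:,0])*1000).round(1))
for n in('scene','side'):
    c=ctrl.capture(n);cv2.imwrite('pics/'+n+sys.argv[1]+'.png',c['img'][250:420,300:470].repeat(4,0).repeat(4,1))
E
python3 nt.py 18
```

```text
Traceback (most recent call last):
  File "nt.py", line 1, in <module>
    from h import *
  File "h.py", line 2, in <module>
    from bench import ctrl
  File "scipy/spatial/_ckdtree.pyx", line 11, in init scipy.spatial._ckdtree
  File "nt.py", line 3, in <module>
    go(.426,.282,.095,82.3)
    ^^
NameError: name 'go' is not defined
```

My nt.py name clashes with the stdlib `nt` module; renaming it.

```bash
mv nt.py nutlook.py; rm -rf __pycache__/nt*; python3 nutlook.py 18
```

```text
pos [427.1 272.3 132.2] tool y dir deg 80.55 z dir [ 0.986 -0.165 -0.021] x dir [-0.0284 -0.0446 -0.9986]
tool shift mm [36.7 11.2 -1.9] F [-0.7 -1.9 -1.4] M [-0.03  0.04 -0.02] w 23.5 q [-0.86  0.34  0.26  1.98 -0.08  0.88  0.85] t 15.17
roll needed -0.031 alt 3.111
stud ((423.1532897949219, 283.53643798828125), (14.980714797973633, 8.569893836975098), 52.03924560546875) 139
nut ((422.5867919921875, 283.8246154785156), (26.21200180053711, 15.678296089172363), 51.73751449584961) 283
top 3010 [-62.  -20.  -14.2] [-50.   20.   14.4] [-55.8  -0.1  -3.2]
mouth est [426.7 271.6 117.6]
```

View pics/w18.png

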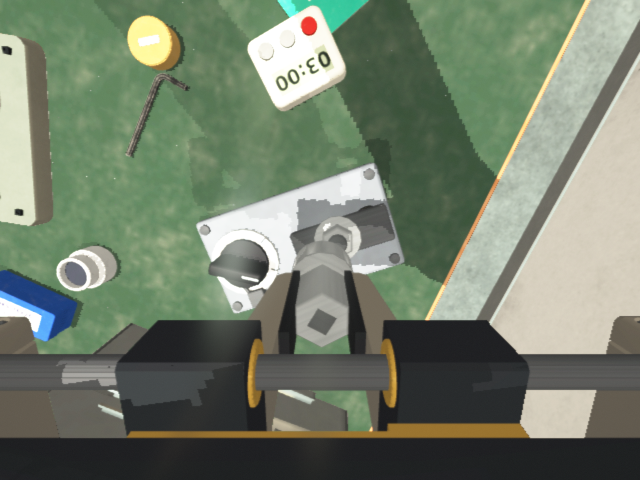

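View pics/side18.png

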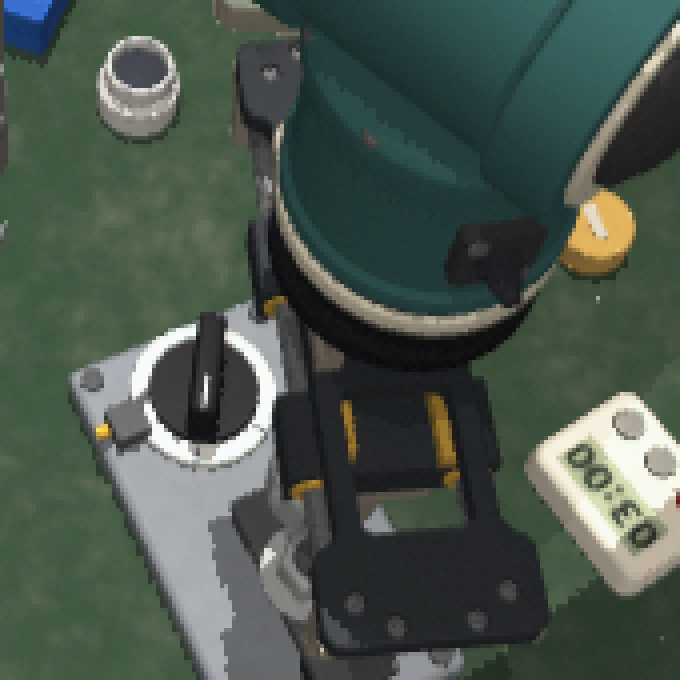

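Request:
play_rows(
  plan=[
    {"x": 15, "y": 6, "z": -1, "roll": -0.03, "fingers": 1},
    {"x": 15, "y": 5, "z": -1, "roll": 0, "fingers": 1},
    {"x": 5, "y": 0, "z": 0, "roll": 0, "fingers": 1},
    {"x": 0, "y": 0, "z": 0, "roll": 0, "fingers": 1},
  ],
)

```text
clock: 15.65
eef_pos: [0.4356, 0.2888, 0.1099]
orientation: [0.038, 0.708, -0.058, 0.703]
wrist_force: [-0.5, -0.3, -1.2]
grip_width: 0.024
```

```bash
python3 nutlook.py 19
```

```text
pos [435.6 288.8 109.9] tool y dir deg 82.17 z dir [ 0.991 -0.136 -0.005] x dir [-0.0088 -0.0275 -0.9996]
tool shift mm [15.1 -7.6 -8.6] F [-0.5 -0.3 -1.2] M [-0.05  0.01  0.01] w 24.0 q [-0.86  0.38  0.25  1.98 -0.1   0.82  0.87] t 15.65
roll needed -0.002 alt 3.139
stud ((422.22772216796875, 280.4294128417969), (7.784692287445068, 14.739397048950195), 12.098733901977539) 153
nut ((421.39642333984375, 280.2745361328125), (15.910813331604004, 26.085783004760742), 13.90751838684082) 329
top 3007 [-62.  -19.9 -14.4] [-50.   19.9  13.4] [-55.7  -0.1  -3.2]
mouth est [435.5 288.4  95.3]
```

View pics/w19.png

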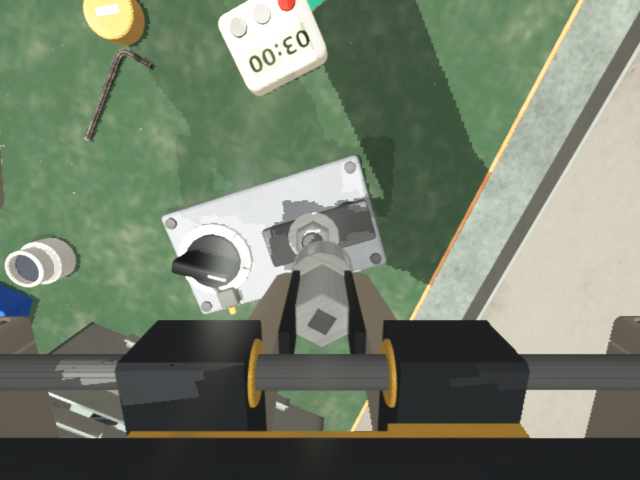

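Request:
play_rows(
  plan=[
    {"x": 3, "y": -4, "z": -4, "roll": 0, "fingers": 1},
    {"x": 3, "y": -4, "z": -4, "roll": 0, "fingers": 1},
    {"x": 3, "y": 0, "z": 0, "roll": 0, "fingers": 1},
  ],
)

```text
clock: 16.05
eef_pos: [0.4275, 0.2817, 0.1037]
orientation: [0.04, 0.706, -0.057, 0.704]
wrist_force: [-1.3, -0.8, -1.2]
grip_width: 0.0235
```

```bash
python3 nutlook.py 20
```

```text
pos [427.5 281.7 103.7] tool y dir deg 82.1 z dir [ 0.991 -0.137 -0.001] x dir [-0.0048 -0.0239 -0.9997]
tool shift mm [ 8.7  0.3 -1.5] F [-1.3 -0.8 -1.2] M [0.02 0.05 0.01] w 23.5 q [-0.86  0.37  0.25  2.01 -0.1   0.79  0.87] t 16.05
roll needed -0.003 alt 3.138
nut ((416.38336181640625, 282.784912109375), (23.915388107299805, 7.237030506134033), 80.28533172607422) 95
top 3013 [-62.  -20.  -14.3] [-50.   20.   13.5] [-55.7  -0.1  -3.3]
mouth est [427.4 281.4  89.1]
```

Request:
play_rows(
  plan=[
    {"x": 4, "y": 0.5, "z": -1.5, "roll": 0, "fingers": 1},
    {"x": 5, "y": 0, "z": 0, "roll": 0, "fingers": 1},
    {"x": 5, "y": 0, "z": 0, "roll": 0, "fingers": 1},
    {"x": 4, "y": 0, "z": 0, "roll": 0, "fingers": 1},
  ],
)

```text
clock: 16.53
eef_pos: [0.4273, 0.2834, 0.0846]
orientation: [0.04, 0.706, -0.057, 0.705]
wrist_force: [-0.2, -0.6, -2.4]
grip_width: 0.0239
```

```bash
python3 nutlook.py 21
```

```text
pos [427.3 283.4  84.6] tool y dir deg 82.13 z dir [ 0.991 -0.137  0.   ] x dir [-0.003  -0.0227 -0.9997]
tool shift mm [-10.3  -1.8  -1.1] F [-0.2 -0.6 -2.4] M [ 0.01 -0.01  0.02] w 23.9 q [-0.86  0.4   0.24  2.03 -0.11  0.75  0.88] t 16.53
roll needed -0.003 alt 3.139
top 3004 [-62.  -20.  -14.3] [-50.   20.   13.4] [-55.8  -0.1  -3.2]
mouth est [427.2 283.1  70. ]
```

View pics/side21.png

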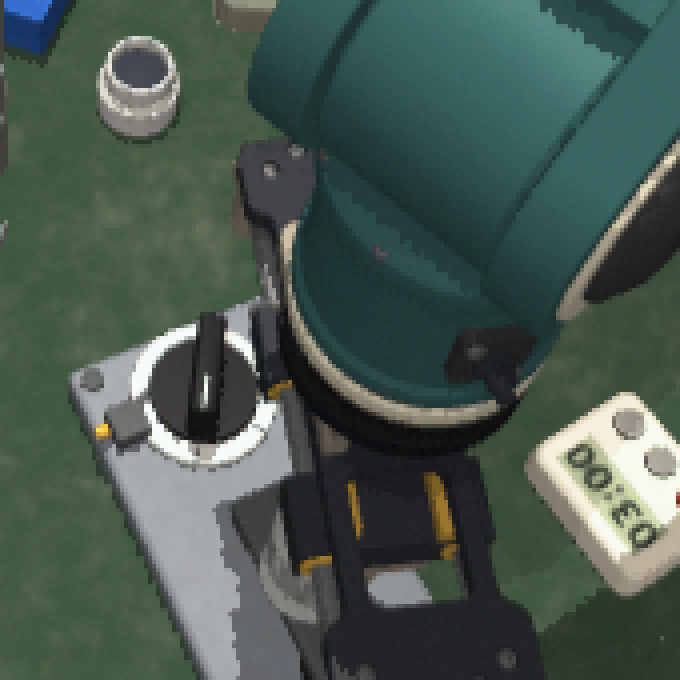

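View pics/w21.png

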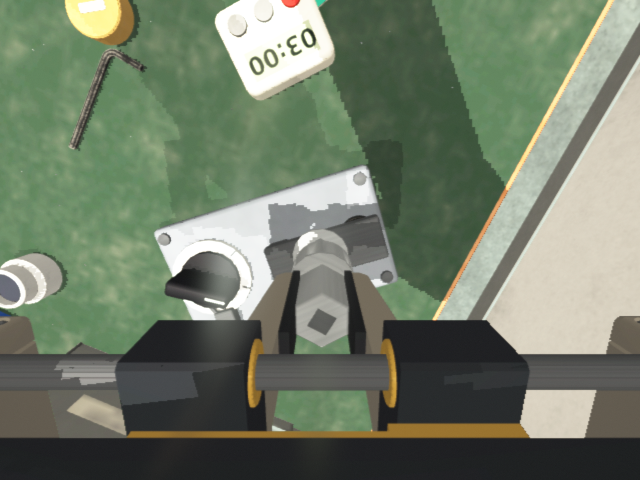

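Request:
play_rows(
  plan=[
    {"x": 2, "y": -1.8, "z": -1.2, "roll": 0, "fingers": 1},
    {"x": 4, "y": 0, "z": 0, "roll": 0, "fingers": 1},
    {"x": 4, "y": 0, "z": 0, "roll": 0, "fingers": 1},
    {"x": 3, "y": 0, "z": 0, "roll": 0, "fingers": 1},
  ],
)

```text
clock: 17.02
eef_pos: [0.4268, 0.2821, 0.0735]
orientation: [0.041, 0.706, -0.056, 0.705]
wrist_force: [-7.0, -5.1, 37.2]
grip_width: 0.0238
```

```bash
python3 nutlook.py 22
```

```text
pos [426.8 282.1  73.5] tool y dir deg 82.13 z dir [ 0.991 -0.137  0.001] x dir [-0.0019 -0.0212 -0.9998]
tool shift mm [-21.5  -0.7  -0.8] F [-7.  -5.1 37.2] M [-1.7   1.72 -0.02] w 23.8 q [-0.85  0.41  0.23  2.04 -0.12  0.72  0.89] t 17.02
roll needed -0.003 alt 3.139
top 3039 [-62.  -20.  -14.3] [-50.   20.   13.2] [-56.1  -0.1  -3.3]
mouth est [426.8 281.8  58.9]
```

Request:
play_rows(
  plan=[
    {"x": -1, "y": 0, "z": 0, "roll": 0, "fingers": 1},
    {"x": 1.5, "y": 1.5, "z": 0, "roll": 0, "fingers": 1},
    {"x": 1.5, "y": -1.5, "z": 1.5, "roll": 0, "fingers": 1},
    {"x": 1.5, "y": -1, "z": -1.5, "roll": 0, "fingers": 1},
    {"x": 1.5, "y": 1, "z": -1.5, "roll": 0.05, "fingers": 1},
    {"x": 1.5, "y": 0, "z": 1, "roll": -0.1, "fingers": 1},
  ],
)

```text
clock: 17.67
eef_pos: [0.4283, 0.2819, 0.0734]
orientation: [0.025, 0.706, -0.039, 0.707]
wrist_force: [-7.9, -1.0, 18.1]
grip_width: 0.0234
```

```bash
python3 nutlook.py 23
```

```text
pos [428.3 281.9  73.4] tool y dir deg 84.86 z dir [ 0.996 -0.089  0.001] x dir [-5.000e-04 -1.940e-02 -9.998e-01]
tool shift mm [-21.6  -0.5  -2.3] F [-7.9 -1.  18.1] M [-0.36  2.01 -0.38] w 23.4 q [-0.84  0.41  0.22  2.03 -0.11  0.72  0.93] t 17.67
roll needed 0.045 alt -3.097
top 3035 [-62.  -20.  -14.2] [-50.  20.  13.] [-56.1  -0.1  -3.3]
mouth est [428.3 281.6  58.8]
```

Request:
play_rows(
  plan=[
    {"x": 0.5, "y": 0, "z": -2, "roll": 0.05, "fingers": 1},
    {"x": 3, "y": 0, "z": -1, "roll": 0.03, "fingers": 1},
    {"x": 3, "y": -1, "z": 0, "roll": 0.03, "fingers": 1},
    {"x": 3, "y": 1, "z": 0, "roll": -0.03, "fingers": 1},
  ],
)

```text
clock: 18.15
eef_pos: [0.4303, 0.2818, 0.0725]
orientation: [0.055, 0.702, -0.066, 0.707]
wrist_force: [-8.9, -8.9, 33.5]
grip_width: 0.0239
```

```bash
python3 nutlook.py 24
```

```text
pos [430.3 281.8  72.5] tool y dir deg 80.14 z dir [ 0.985 -0.171  0.008] x dir [ 0.0051 -0.0165 -0.9999]
tool shift mm [-22.6  -0.8  -4.1] F [-8.9 -8.9 33.5] M [-2.92  2.16 -0.16] w 23.9 q [-0.86  0.42  0.24  2.04 -0.12  0.71  0.86] t 18.15
roll needed -0.038 alt 3.104
stud ((409.4525451660156, 286.68988037109375), (14.55083179473877, 1.492321491241455), 74.13563537597656) 9
top 3083 [-62.  -19.9 -14.5] [-50.1  19.9  12.5] [-56.7  -0.2  -3.5]
mouth est [430.3 281.5  57.9]
```

View pics/scene24.png

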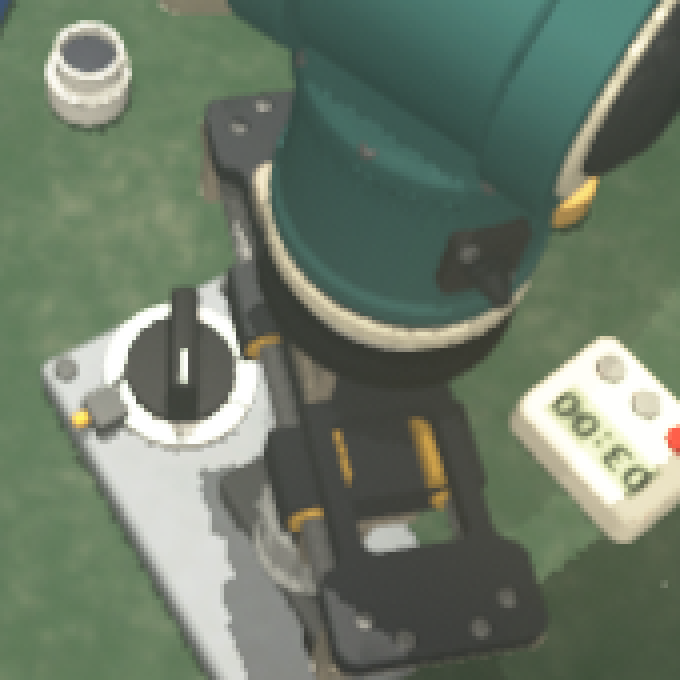

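View pics/w24.png

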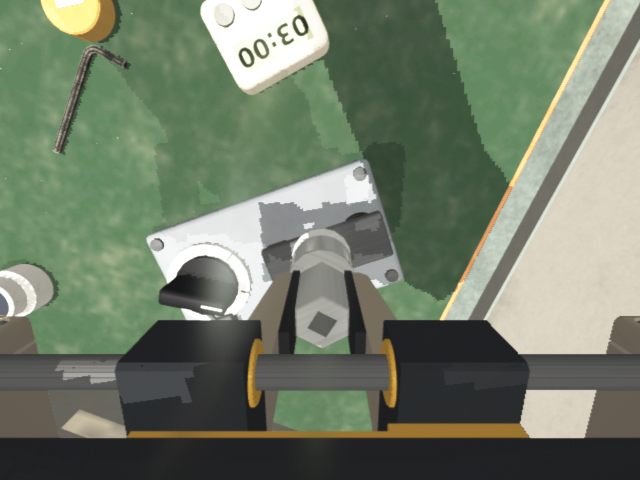

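Request:
play_rows(
  plan=[
    {"x": -4, "y": 0, "z": 0, "roll": 0, "fingers": 1},
    {"x": -2, "y": 0, "z": -4, "roll": -0.03, "fingers": 1},
    {"x": 0, "y": 0, "z": 0, "roll": 0, "fingers": 1},
  ],
)

```text
clock: 18.55
eef_pos: [0.4267, 0.2825, 0.0795]
orientation: [0.044, 0.703, -0.054, 0.708]
wrist_force: [0.0, -1.1, -1.4]
grip_width: 0.0239
```

```bash
python3 nutlook.py 25
```

```text
pos [426.7 282.5  79.5] tool y dir deg 82.01 z dir [ 0.99  -0.139  0.008] x dir [ 0.0064 -0.0152 -0.9999]
tool shift mm [-15.5  -0.8  -0.5] F [ 0.  -1.1 -1.4] M [ 0.    0.05 -0.02] w 23.9 q [-0.86  0.4   0.24  2.04 -0.11  0.72  0.88] t 18.55
roll needed -0.005 alt 3.137
top 3087 [-62.  -19.8 -14.2] [-50.   19.9  13.1] [-56.7  -0.1  -3.5]
mouth est [426.8 282.3  64.9]
```

Request:
play_rows(
  plan=[
    {"x": 3, "y": -0.5, "z": -1, "roll": 0, "fingers": 1},
    {"x": 3, "y": 0, "z": 0, "roll": 0, "fingers": 1},
    {"x": 3, "y": 0, "z": -0.5, "roll": 0, "fingers": 1},
    {"x": 3, "y": 0, "z": -0.5, "roll": 0, "fingers": 1},
  ],
)

```text
clock: 19.03
eef_pos: [0.4299, 0.2822, 0.0729]
orientation: [0.046, 0.701, -0.055, 0.71]
wrist_force: [0.4, -6.6, 17.5]
grip_width: 0.0241
```

```bash
python3 nutlook.py 26
```

```text
pos [429.9 282.2  72.9] tool y dir deg 81.86 z dir [ 0.99  -0.141  0.014] x dir [ 0.0125 -0.0134 -0.9998]
tool shift mm [-22.2  -1.   -3.5] F [ 0.4 -6.6 17.5] M [-2.03  0.02 -0.03] w 24.1 q [-0.85  0.41  0.24  2.04 -0.12  0.7   0.88] t 19.03
roll needed -0.008 alt 3.134
top 3118 [-61.9 -20.  -14.5] [-50.   20.   13.5] [-57.   -0.2  -3.7]
mouth est [430.  282.   58.3]
```

Socket one stops again at the nut's top, mouth ≈59 mm (10 mm over the washer), from two centred tries. It's the wrong one, so it goes back to the tray.

Request:
play_rows(
  plan=[
    {"x": -10, "y": 0, "z": 0, "roll": 0, "fingers": 1},
    {"x": -25, "y": 0, "z": 0, "roll": 0, "fingers": 1},
    {"x": -35, "y": 0, "z": 0, "roll": 0, "fingers": 1},
    {"x": -40, "y": 0, "z": 0, "roll": 0, "fingers": 1},
    {"x": -40, "y": 0, "z": 0, "roll": 0, "fingers": 1},
    {"x": -40, "y": 0, "z": 0, "roll": 0, "fingers": 1},
    {"x": -30, "y": 0, "z": 0, "roll": 0.05, "fingers": 1},
    {"x": 0, "y": 0, "z": 0, "roll": 0.07, "fingers": 1},
  ],
)

```text
clock: 19.85
eef_pos: [0.4245, 0.283, 0.299]
orientation: [0.087, 0.698, -0.102, 0.703]
wrist_force: [1.2, 0.4, -1.4]
grip_width: 0.0235
```

```bash
python3 -c "
from h import *
go(.45,-.21,.28,75)"
```

```text
pos [424.5 283.  299. ] tool y dir deg 74.69 z dir [ 0.964 -0.264  0.009] x dir [ 0.0036 -0.022  -0.9998]
tool shift mm [  29.9 -468.3  154.5] F [ 1.2  0.4 -1.4] M [ 0.09 -0.1  -0.08] w 23.5 q [-0.93  0.13  0.29  1.82 -0.02  1.2   0.67] t 19.85
roll needed -0.005 alt 3.136
```

Request:
play_rows(
  plan=[
    {"x": 0, "y": -20, "z": 6, "roll": 0, "fingers": 1},
    {"x": 0, "y": -35, "z": 11, "roll": 0, "fingers": 1},
    {"x": 0, "y": -36, "z": 12, "roll": 0, "fingers": 1},
    {"x": 0, "y": -36, "z": 12, "roll": 0, "fingers": 1},
    {"x": 0, "y": -36, "z": 12, "roll": 0, "fingers": 1},
    {"x": 0, "y": -36, "z": 12, "roll": 0, "fingers": 1},
    {"x": 0, "y": -36, "z": 12, "roll": 0, "fingers": 1},
    {"x": 0, "y": -36, "z": 12, "roll": 0, "fingers": 1},
  ],
)

```text
clock: 20.52
eef_pos: [0.4371, -0.0014, 0.3054]
orientation: [0.083, 0.699, -0.093, 0.704]
wrist_force: [0.8, 0.2, -0.6]
grip_width: 0.0239
```

```bash
python3 -c "
from h import *
go(.455,-.215,.27,75)"
```

```text
pos [437.1  -1.4 305.4] tool y dir deg 75.72 z dir [ 0.969 -0.247  0.008] x dir [ 0.0047 -0.0148 -0.9999]
tool shift mm [  38.6 -202.1   69.7] F [ 0.8  0.2 -0.6] M [ 0.03 -0.03  0.  ] w 23.9 q [-0.64 -0.05  0.54  1.98  0.04  1.2   1.21] t 20.52
roll needed 0.013 alt -3.129
```

Request:
play_rows(
  plan=[
    {"x": 0, "y": -36, "z": 12, "roll": 0, "fingers": 1},
    {"x": 0, "y": -36, "z": 12, "roll": 0, "fingers": 1},
    {"x": 0, "y": -36, "z": 13, "roll": 0, "fingers": 1},
    {"x": 5, "y": -35, "z": 12, "roll": 0, "fingers": 1},
    {"x": 10, "y": -28, "z": 10, "roll": 0.01, "fingers": 1},
    {"x": 10, "y": -10, "z": 5, "roll": 0, "fingers": 1},
    {"x": 0, "y": 0, "z": 0, "roll": 0, "fingers": 1},
  ],
)

```text
clock: 21.1
eef_pos: [0.4504, -0.2097, 0.2833]
orientation: [0.091, 0.697, -0.1, 0.704]
wrist_force: [-0.4, 0.5, -0.9]
grip_width: 0.0239
```

```bash
python3 -c "
from h import *
go(.461,-.2195,.10,75)"
```

```text
pos [ 450.4 -209.7  283.3] tool y dir deg 74.52 z dir [ 0.964 -0.267  0.011] x dir [ 0.0079 -0.0142 -0.9999]
tool shift mm [183.5  -4.4  10.7] F [-0.4  0.5 -0.9] M [0.05 0.07 0.04] w 23.9 q [-0.38  0.11  0.82  1.91 -0.08  1.14  1.76] t 21.1
roll needed -0.008 alt 3.133
```

Request:
play_rows(
  plan=[
    {"x": 15, "y": -2, "z": 4, "roll": 0, "fingers": 1},
    {"x": 28, "y": -2, "z": 4, "roll": 0, "fingers": 1},
    {"x": 30, "y": 0, "z": 3, "roll": 0, "fingers": 1},
    {"x": 30, "y": 0, "z": 0, "roll": 0, "fingers": 1},
    {"x": 30, "y": 0, "z": 0, "roll": 0, "fingers": 1},
    {"x": 25, "y": 0, "z": 0, "roll": 0, "fingers": 1},
    {"x": 15, "y": 0, "z": 0, "roll": 0, "fingers": 1},
    {"x": 0, "y": 0, "z": 0, "roll": 0, "fingers": 1},
  ],
)

```text
clock: 21.77
eef_pos: [0.4645, -0.21, 0.105]
orientation: [0.091, 0.697, -0.095, 0.705]
wrist_force: [0.1, -0.4, -1.1]
grip_width: 0.0237
```

```bash
python3 -c "
from h import *
go(.462,-.2190,.03,75)"
```

```text
pos [ 464.5 -210.   105. ] tool y dir deg 74.88 z dir [ 0.965 -0.261  0.011] x dir [ 0.0098 -0.0064 -0.9999]
tool shift mm [75.  -9.1 -0.9] F [ 0.1 -0.4 -1.1] M [ 0.01 -0.   -0.01] w 23.7 q [-0.22  0.41  0.71  2.06 -0.37  0.79  2.02] t 21.77
roll needed -0.002 alt 3.14
```

Request:
play_rows(
  plan=[
    {"x": 10, "y": -5, "z": -2, "roll": 0, "fingers": 1},
    {"x": 20, "y": -4, "z": -2, "roll": 0, "fingers": 1},
    {"x": 20, "y": -1, "z": -1, "roll": 0, "fingers": 1},
    {"x": 15, "y": 0, "z": 0, "roll": 0, "fingers": 1},
    {"x": 5, "y": 0, "z": 0, "roll": 0, "fingers": 1},
    {"x": 0, "y": 0, "z": 0, "roll": 0, "fingers": 1},
  ],
)

```text
clock: 22.27
eef_pos: [0.4623, -0.2161, 0.0359]
orientation: [0.09, 0.695, -0.091, 0.708]
wrist_force: [-0.2, -1.3, -1.5]
grip_width: 0.0239
```

```bash
python3 -c "
from h import *
go(.462,-.2190,.018,75)
c=ctrl.capture('side');cv2.imwrite('pics/s30.png',c['img'][110:270,220:380].repeat(4,0).repeat(4,1))
c=ctrl.capture('wrist');cv2.imwrite('pics/w30.png',c['img'])"
```

```text
pos [ 462.3 -216.1   35.9] tool y dir deg 75.28 z dir [ 0.967 -0.254  0.018] x dir [ 0.0176 -0.0043 -0.9998]
tool shift mm [18.  -2.9  0.2] F [-0.2 -1.3 -1.5] M [0.01 0.07 0.  ] w 23.9 q [-0.12  0.52  0.61  2.1  -0.5   0.65  2.15] t 22.27
roll needed 0.005 alt -3.137
```

View pics/s30.png

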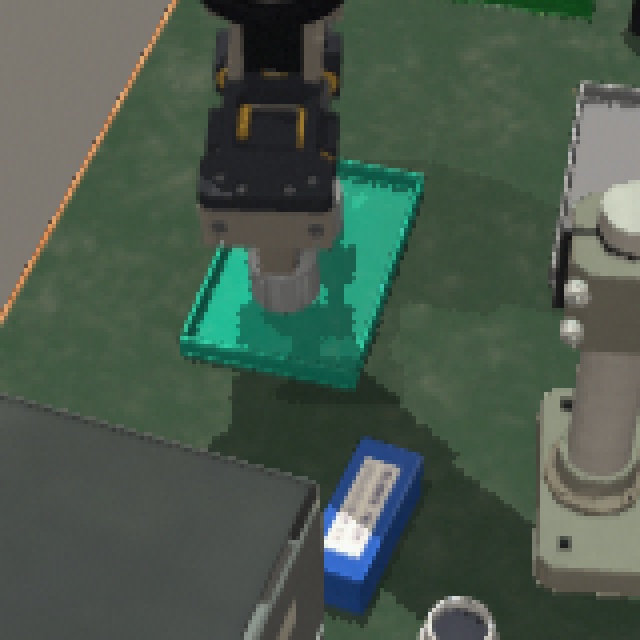

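View pics/w30.png

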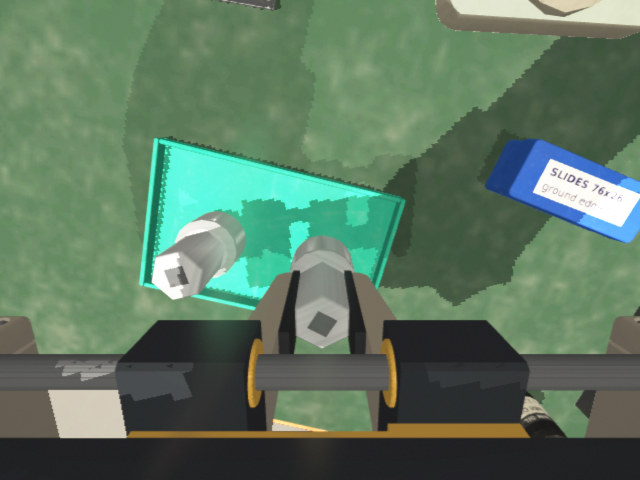

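Request:
play_rows(
  plan=[
    {"x": 6, "y": -1.5, "z": 0, "roll": 0, "fingers": 1},
    {"x": 6, "y": -1, "z": 0, "roll": 0, "fingers": 1},
    {"x": 4, "y": 0, "z": 0, "roll": 0, "fingers": 1},
    {"x": 3, "y": 0, "z": 0, "roll": 0, "fingers": 1},
  ],
)

```text
clock: 22.7
eef_pos: [0.4661, -0.2198, 0.0202]
orientation: [0.089, 0.692, -0.091, 0.711]
wrist_force: [0.5, -0.1, -0.6]
grip_width: 0.0236
```

```bash
python3 -c "
from h import *
go(.462,-.2190,.0155,75)"
```

```text
pos [ 466.1 -219.8   20.2] tool y dir deg 75.34 z dir [ 0.967 -0.253  0.028] x dir [ 0.0269 -0.0063 -0.9996]
tool shift mm [ 4.6 -0.3 -4.2] F [ 0.5 -0.1 -0.6] M [-0.03  0.04  0.03] w 23.6 q [-0.09  0.55  0.58  2.1  -0.54  0.61  2.18] t 22.7
roll needed 0.006 alt -3.136
```

Request:
play_rows(
  plan=[
    {"x": 3, "y": 0, "z": -2, "roll": 0, "fingers": 1},
    {"x": 3, "y": 0, "z": -1, "roll": 0, "fingers": 1},
  ],
)

```text
clock: 22.87
eef_pos: [0.4637, -0.2192, 0.0142]
orientation: [0.089, 0.691, -0.091, 0.711]
wrist_force: [-9.3, 3.9, 41.5]
grip_width: 0.0238
```

```bash
python3 -c "
from h import *
go(.462,-.2190,.0155,75)"
```

```text
pos [ 463.7 -219.2   14.2] tool y dir deg 75.35 z dir [ 0.967 -0.253  0.028] x dir [ 0.0278 -0.0061 -0.9996]
tool shift mm [-1.4 -0.2 -1.6] F [-9.3  3.9 41.5] M [0.88 1.72 0.  ] w 23.8 q [-0.08  0.56  0.57  2.11 -0.55  0.59  2.19] t 22.87
roll needed 0.006 alt -3.135
```

Request:
play_rows(
  plan=[
    {"x": -0.5, "y": 0, "z": 0, "roll": 0, "fingers": 1},
    {"x": 0, "y": 0, "z": 0, "roll": 0, "fingers": -0.1},
    {"x": 0, "y": 0, "z": 0, "roll": 0, "fingers": -0.1},
    {"x": 0, "y": 0, "z": 0, "roll": 0, "fingers": -0.1},
    {"x": 0, "y": 0, "z": 0, "roll": 0, "fingers": -0.1},
  ],
)

```text
clock: 23.28
eef_pos: [0.4637, -0.2196, 0.0147]
orientation: [0.09, 0.691, -0.091, 0.712]
wrist_force: [0.1, 0.5, -1.0]
grip_width: 0.0481
```

```bash
python3 -c "
from h import *
go(.462,-.2190,.0155,75)
c=ctrl.capture('wrist');cv2.imwrite('pics/w31.png',c['img'])"
```

```text
pos [ 463.7 -219.6   14.7] tool y dir deg 75.31 z dir [ 0.967 -0.254  0.029] x dir [ 0.0287 -0.0061 -0.9996]
tool shift mm [-0.8  0.2 -1.7] F [ 0.1  0.5 -1. ] M [ 0.01 -0.01 -0.04] w 48.1 q [-0.08  0.56  0.57  2.11 -0.55  0.59  2.19] t 23.28
roll needed 0.005 alt -3.136
```

View pics/w31.png

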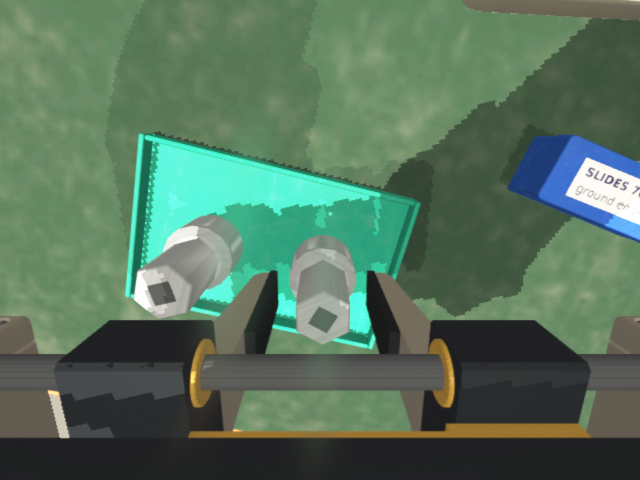

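Request:
play_rows(
  plan=[
    {"x": -15, "y": 0, "z": 0, "roll": 0, "fingers": -0.1},
    {"x": -25, "y": 0, "z": 0, "roll": 0, "fingers": -0.1},
    {"x": -35, "y": 0, "z": 0, "roll": 0, "fingers": -0.1},
    {"x": -30, "y": -10, "z": 0, "roll": 0, "fingers": -0.1},
    {"x": 0, "y": -25, "z": -5, "roll": 0, "fingers": -0.1},
    {"x": 0, "y": -20, "z": -10, "roll": 0.1, "fingers": -0.1},
    {"x": 0, "y": -5, "z": 0, "roll": 0.1, "fingers": -0.1},
    {"x": 0, "y": 0, "z": 0, "roll": 0.1, "fingers": -0.1},
  ],
)

```text
clock: 24.0
eef_pos: [0.4299, -0.2741, 0.1241]
orientation: [0.197, 0.669, -0.196, 0.69]
wrist_force: [0.9, 0.0, -0.0]
grip_width: 0.0504
```

```bash
sed -i 's/^go.*/go(.4304,-.2818,.07,58)/' sk.py; python3 sk.py pics/w32.png; python3 -c "
from h import *
c=ctrl.capture('side');cv2.imwrite('pics/s32.png',c['img'][110:270,220:380].repeat(4,0).repeat(4,1))"
```

```text
pos [ 429.9 -274.1  124.1] tool y dir deg 57.79 z dir [ 0.846 -0.533  0.027] x dir [ 0.0284 -0.0062 -0.9996]
tool shift mm [54.1 -6.7  3.1] F [ 0.9  0.  -0. ] M [ 0.01  0.05 -0.04] w 50.4 q [-0.16  0.39  0.82  2.07 -0.41  0.82  1.91] t 24.0
roll needed -0.004 alt 3.138
((459.6560974121094, -218.5817108154297), (24.511924743652344, 26.94010353088379), 18.401811599731445) 853 cen 459.9118866917312 -218.80671498771866 0.0717794410801826
flat normal mod 60 ~ 15 24.4 27.3
((429.9493408203125, -282.31597900390625), (23.692461013793945, 27.10950469970703), 58.1224250793457) 831 cen 430.1358283328565 -282.24435030141467 0.07184878023194763
flat normal mod 60 ~ 58 24.1 27.0
```

View pics/w32.png

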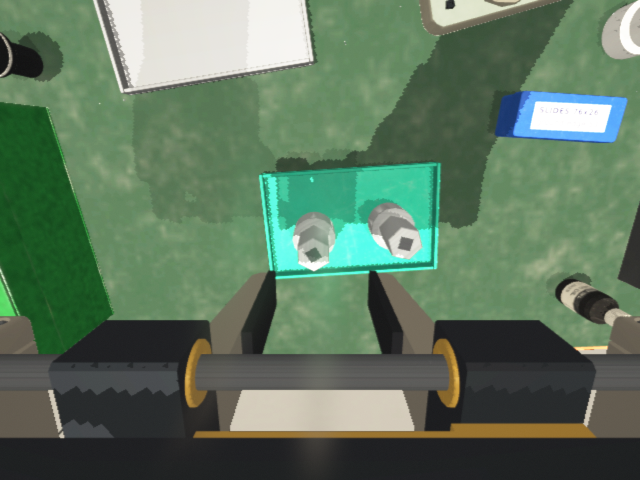

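View pics/s32.png

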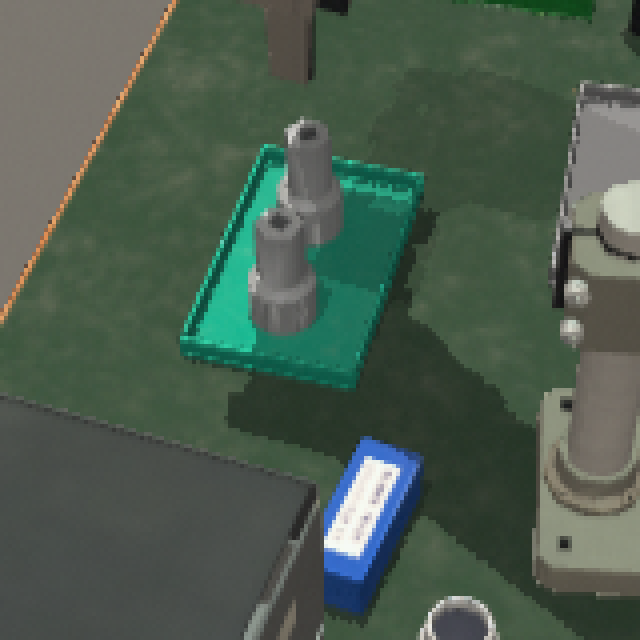

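Socket one stands upright in the tray again. Now for socket two, at (313,252) in the wrist view.

Request:
play_rows(
  plan=[
    {"x": 10, "y": -4, "z": 3, "roll": 0, "fingers": -0.1},
    {"x": 18, "y": -3, "z": 1, "roll": 0, "fingers": -0.1},
    {"x": 18, "y": 0, "z": 0, "roll": 0, "fingers": -0.1},
    {"x": 12, "y": 0, "z": 0, "roll": 0, "fingers": -0.1},
    {"x": 0, "y": 0, "z": 0, "roll": 0, "fingers": -0.1},
  ],
)

```text
clock: 24.52
eef_pos: [0.4336, -0.2797, 0.0635]
orientation: [0.188, 0.671, -0.186, 0.692]
wrist_force: [-0.2, 0.6, 0.2]
grip_width: 0.0501
```

```bash
python3 -c "
from h import *
go(.4314,-.282,.017,58)
s,p,R=st()
c=ctrl.capture('wrist');cv2.imwrite('pics/w33.png',c['img'][180:360,180:460].repeat(2,0).repeat(2,1));P=cloud(c);D=(P-p)@R*1000
q=D[(P[...,2]>.0695)&(P[...,2]<.075)&(np.hypot(P[...,0]-.4302,P[...,1]+.282)<.018)]
print(len(q),q.min(0).round(1),q.max(0).round(1))"
```

```text
pos [ 433.6 -279.7   63.5] tool y dir deg 59.27 z dir [ 0.859 -0.511  0.028] x dir [ 0.029  -0.0052 -0.9996]
tool shift mm [46.4 -3.6 -2. ] F [-0.2  0.6  0.2] M [ 0.    0.03 -0.  ] w 50.1 q [-0.06  0.5   0.72  2.09 -0.52  0.71  2.03] t 24.52
roll needed 0.022 alt -3.119
1369 [-10.5 -15.9 -15.3] [-6.3  8.1 12.1]
```

View pics/w33.png

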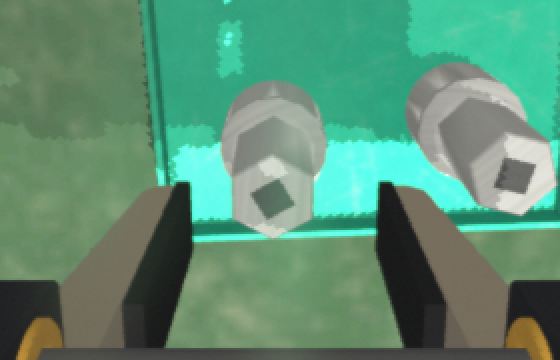

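Request:
play_rows(
  plan=[
    {"x": 8, "y": -3.5, "z": -2, "roll": 0.02, "fingers": -0.1},
    {"x": 14, "y": -0.5, "z": -1, "roll": 0, "fingers": -0.1},
    {"x": 14, "y": 0, "z": 0, "roll": 0, "fingers": -0.1},
    {"x": 5, "y": 0, "z": 0, "roll": 0, "fingers": -0.1},
  ],
)

```text
clock: 24.9
eef_pos: [0.4328, -0.2832, 0.0241]
orientation: [0.195, 0.667, -0.193, 0.693]
wrist_force: [-0.4, -0.3, 0.2]
grip_width: 0.0504
```

```bash
cat > g2.py <<'E'
from h import *
go(.4314,-.282,.017,58)
s,p,R=st()
c=ctrl.capture('wrist');cv2.imwrite('pics/w34.png',c['img'][180:360,180:460].repeat(2,0).repeat(2,1));P=cloud(c);D=(P-p)@R*1000
q=D[(P[...,2]>.0695)&(P[...,2]<.075)&(np.hypot(P[...,0]-.4302,P[...,1]+.282)<.018)]
print(len(q),q.min(0).round(1),q.max(0).round(1))
E
python3 g2.py
```

```text
pos [ 432.8 -283.2   24.1] tool y dir deg 58.15 z dir [ 0.849 -0.528  0.034] x dir [ 0.0355 -0.0078 -0.9993]
tool shift mm [ 7.1  0.2 -2.1] F [-0.4 -0.3  0.2] M [-0.03  0.04  0.  ] w 50.4 q [-0.    0.56  0.66  2.1  -0.61  0.63  2.09] t 24.9
roll needed 0.003 alt -3.139
2049 [-50.3 -12.  -14.8] [-45.3  12.2  12.3]
```

Request:
play_rows(
  grip_force=35,
  plan=[
    {"x": 5, "y": 0, "z": -2, "roll": 0, "fingers": -0.1},
    {"x": 2.5, "y": 0, "z": -0.5, "roll": 0, "fingers": -0.1},
    {"x": 0, "y": 0, "z": 0, "roll": 0, "fingers": 1},
    {"x": 0, "y": 0, "z": 0, "roll": 0, "fingers": 1},
    {"x": 0, "y": 0, "z": 0, "roll": 0, "fingers": 1},
    {"x": 0, "y": 0, "z": 0, "roll": 0, "fingers": 1},
    {"x": 0, "y": 0, "z": 0, "roll": 0, "fingers": 1},
  ],
)

```text
clock: 25.53
eef_pos: [0.4319, -0.2829, 0.0183]
orientation: [0.195, 0.666, -0.193, 0.694]
wrist_force: [-0.1, 0.5, -1.6]
grip_width: 0.0233
```

```bash
python3 g2.py
```

```text
pos [ 431.9 -282.9   18.3] tool y dir deg 58.14 z dir [ 0.849 -0.528  0.038] x dir [ 0.0386 -0.0092 -0.9992]
tool shift mm [ 1.2  0.5 -1. ] F [-0.1  0.5 -1.6] M [-0.01  0.09 -0.04] w 23.3 q [ 0.01  0.57  0.64  2.11 -0.62  0.61  2.1 ] t 25.53
roll needed 0.002 alt -3.139
2313 [-57.2 -13.7 -13.5] [-51.3  15.   13.4]
```

Request:
play_rows(
  plan=[
    {"x": -10, "y": 0, "z": 0, "roll": 0, "fingers": 1},
    {"x": -25, "y": 0, "z": 0, "roll": 0, "fingers": 1},
    {"x": -35, "y": 0, "z": 0, "roll": 0, "fingers": 1},
    {"x": -40, "y": 0, "z": 0, "roll": 0, "fingers": 1},
    {"x": -40, "y": 0, "z": 0, "roll": 0, "fingers": 1},
    {"x": -40, "y": 0, "z": 0, "roll": 0, "fingers": 1},
    {"x": -40, "y": 0, "z": 0, "roll": 0, "fingers": 1},
    {"x": -35, "y": 0, "z": 0, "roll": 0, "fingers": 1},
  ],
)

```text
clock: 26.25
eef_pos: [0.4141, -0.279, 0.2889]
orientation: [0.197, 0.673, -0.196, 0.685]
wrist_force: [1.4, 0.2, -1.4]
grip_width: 0.0236
```

Request:
play_rows(
  plan=[
    {"x": 0, "y": 10, "z": 5, "roll": -0.1, "fingers": 1},
    {"x": 0, "y": 10, "z": 5, "roll": -0.1, "fingers": 1},
    {"x": 0, "y": 10, "z": 3, "roll": -0.1, "fingers": 1},
    {"x": 0, "y": 15, "z": 0, "roll": -0.1, "fingers": 1},
  ],
)

```text
clock: 26.58
eef_pos: [0.4443, -0.2493, 0.3021]
orientation: [0.055, 0.691, -0.056, 0.718]
wrist_force: [-0.1, -0.4, -1.8]
grip_width: 0.0238
```

```bash
python3 -c "
from h import *
go(.43,.27,.28,82.3)
c=ctrl.capture('side');cv2.imwrite('pics/s35.png',c['img'])"
```

```text
pos [ 444.3 -249.3  302.1] tool y dir deg 81.01 z dir [ 0.987 -0.156  0.038] x dir [ 0.0376 -0.0055 -0.9993]
tool shift mm [ 18.7 510.7 -96. ] F [-0.1 -0.4 -1.8] M [ 0.05  0.06 -0.07] w 23.8 q [-0.36  0.11  0.9   1.88 -0.11  1.16  1.99] t 26.58
roll needed -0.023 alt 3.119
```

View pics/s35.png

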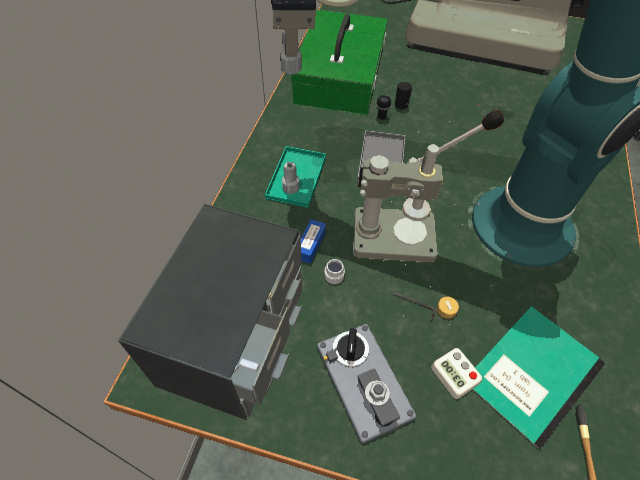

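Socket two is held and socket one stands in the tray. Carrying over to the nut.

Request:
play_rows(
  plan=[
    {"x": 0, "y": 25, "z": -4, "roll": 0, "fingers": 1},
    {"x": 0, "y": 37, "z": -7, "roll": 0, "fingers": 1},
    {"x": 0, "y": 37, "z": -7, "roll": 0, "fingers": 1},
    {"x": 0, "y": 37, "z": -7, "roll": 0, "fingers": 1},
    {"x": 0, "y": 37, "z": -7, "roll": 0, "fingers": 1},
    {"x": 0, "y": 37, "z": -7, "roll": 0, "fingers": 1},
    {"x": 0, "y": 37, "z": -7, "roll": 0, "fingers": 1},
    {"x": 0, "y": 37, "z": -7, "roll": 0, "fingers": 1},
  ],
)

```text
clock: 27.3
eef_pos: [0.4337, 0.0413, 0.3025]
orientation: [0.066, 0.69, -0.067, 0.718]
wrist_force: [1.1, 0.1, -0.6]
grip_width: 0.024
```

```bash
python3 -c "
from h import *
go(.43,.27,.25,82.3)"
```

```text
pos [433.7  41.3 302.5] tool y dir deg 79.2 z dir [ 0.981 -0.187  0.04 ] x dir [ 0.0397 -0.0053 -0.9992]
tool shift mm [ 51.1 223.8 -48.6] F [ 1.1  0.1 -0.6] M [ 0.02 -0.05 -0.08] w 24.0 q [-0.72 -0.08  0.52  2.01  0.06  1.16  1.16] t 27.3
roll needed -0.054 alt 3.087
```

Request:
play_rows(
  plan=[
    {"x": 0, "y": 36, "z": -8, "roll": -0.02, "fingers": 1},
    {"x": 0, "y": 36, "z": -8, "roll": -0.03, "fingers": 1},
    {"x": 5, "y": 36, "z": -7, "roll": 0, "fingers": 1},
    {"x": 10, "y": 34, "z": -6, "roll": 0, "fingers": 1},
    {"x": 15, "y": 32, "z": -5, "roll": 0, "fingers": 1},
    {"x": 20, "y": 25, "z": -4, "roll": 0, "fingers": 1},
    {"x": 10, "y": 10, "z": 0, "roll": 0, "fingers": 1},
    {"x": 0, "y": 0, "z": 0, "roll": 0, "fingers": 1},
  ],
)

```text
clock: 27.97
eef_pos: [0.4282, 0.2659, 0.2421]
orientation: [0.053, 0.69, -0.052, 0.72]
wrist_force: [0.4, -1.3, -0.6]
grip_width: 0.0237
```

```bash
python3 -c "
from h import *
go(.426,.281,.15,82.3)"
```

```text
pos [428.2 265.9 242.1] tool y dir deg 81.46 z dir [ 0.988 -0.149  0.042] x dir [ 0.0426 -0.0017 -0.9991]
tool shift mm [91.9 14.2 -8.3] F [ 0.4 -1.3 -0.6] M [-0.05  0.09  0.01] w 23.7 q [-0.93  0.14  0.32  1.95 -0.02  1.03  0.82] t 27.97
roll needed -0.015 alt 3.127
```

Request:
play_rows(
  plan=[
    {"x": 15, "y": 5, "z": -1, "roll": -0.01, "fingers": 1},
    {"x": 25, "y": 5, "z": -2, "roll": 0, "fingers": 1},
    {"x": 25, "y": 3, "z": -2, "roll": 0, "fingers": 1},
    {"x": 25, "y": 1, "z": -1, "roll": 0, "fingers": 1},
    {"x": 20, "y": 0, "z": 0, "roll": 0, "fingers": 1},
    {"x": 0, "y": 0, "z": 0, "roll": 0, "fingers": 1},
  ],
)

```text
clock: 28.47
eef_pos: [0.4352, 0.2711, 0.1343]
orientation: [0.055, 0.687, -0.055, 0.722]
wrist_force: [1.0, -0.5, -0.7]
grip_width: 0.0238
```

```bash
sed -i "s/^print('mouth est.*/m=(p+.0163*R[:,0]-.0024*R[:,2])*1000; print('mouth est',m.round(1),'to go tool y,z',((R.T@(np.array([425.9,281.8,m[2]])-m))[1:]).round(1))/; s/^go.*/go(.4276,.2814,.1,82.3)/" nutlook.py; python3 nutlook.py 40
```

```text
pos [435.2 271.1 134.3] tool y dir deg 81.05 z dir [ 0.987 -0.156  0.049] x dir [ 0.0492 -0.0033 -0.9988]
tool shift mm [ 33.9   8.9 -10.7] F [ 1.  -0.5 -0.7] M [-0.04  0.16  0.02] w 23.8 q [-0.9   0.29  0.3   2.04 -0.08  0.78  0.86] t 28.47
roll needed -0.022 alt 3.12
stud ((425.9905700683594, 281.3030090332031), (14.658703804016113, 14.98510456085205), 5.7195611000061035) 274
nut ((425.20440673828125, 281.7232360839844), (23.525190353393555, 23.628286361694336), 80.8822021484375) 383
top 2853 [-61.9 -20.  -13.9] [-50.   19.9  13.8] [-54.4  -0.2  -2.8]
mouth est [433.6 271.4 117.9] to go tool y,z [ 9.1 -9.2]
```

View pics/w40.png

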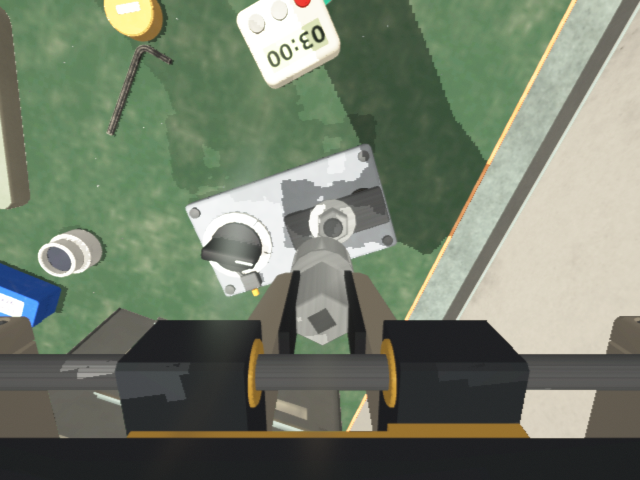

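Request:
play_rows(
  plan=[
    {"x": 6, "y": 4, "z": -4, "roll": -0.02, "fingers": 1},
    {"x": 8, "y": 4, "z": -4, "roll": 0, "fingers": 1},
    {"x": 8, "y": 1, "z": -1, "roll": 0, "fingers": 1},
    {"x": 6, "y": 0, "z": 0, "roll": 0, "fingers": 1},
    {"x": 0, "y": 0, "z": 0, "roll": 0, "fingers": 1},
  ],
)

```text
clock: 29.03
eef_pos: [0.434, 0.287, 0.1133]
orientation: [0.052, 0.683, -0.043, 0.727]
wrist_force: [-0.1, 0.0, -0.9]
grip_width: 0.0239
```

```bash
sed -i 's/281\.8,m/281.4,m/' nutlook.py; python3 nutlook.py 41
```

```text
pos [434.  287.  113.3] tool y dir deg 82.32 z dir [ 0.989 -0.135  0.06 ] x dir [ 0.0622  0.0097 -0.998 ]
tool shift mm [12.8 -6.6 -6.4] F [-0.1  0.  -0.9] M [-0.04  0.12  0.04] w 23.9 q [-0.91  0.33  0.29  2.05 -0.09  0.72  0.86] t 29.03
roll needed 0.0 alt -3.141
stud ((421.8094177246094, 280.68292236328125), (6.656512260437012, 14.951102256774902), 12.081056594848633) 135
nut ((421.2394104003906, 280.0226135253906), (15.723588943481445, 26.693620681762695), 13.50790786743164) 323
top 2854 [-62.  -20.  -14.2] [-50.   20.   13.4] [-54.5  -0.1  -2.8]
mouth est [432.6 287.5  96.9] to go tool y,z [-6.9 -5.8]
```

Request:
play_rows(
  plan=[
    {"x": 3, "y": -3, "z": -3, "roll": 0, "fingers": 1},
    {"x": 4, "y": -3, "z": -2.5, "roll": 0, "fingers": 1},
    {"x": 4, "y": 0, "z": 0, "roll": 0, "fingers": 1},
    {"x": 0, "y": 0, "z": 0, "roll": 0, "fingers": 1},
  ],
)

```text
clock: 29.52
eef_pos: [0.429, 0.2813, 0.1024]
orientation: [0.053, 0.683, -0.043, 0.727]
wrist_force: [0.9, -0.1, -1.2]
grip_width: 0.024
```

```bash
python3 nutlook.py 42
```

```text
pos [429.  281.3 102.4] tool y dir deg 82.25 z dir [ 0.989 -0.136  0.062] x dir [ 0.0642  0.011  -0.9979]
tool shift mm [ 2.3 -0.1 -1.6] F [ 0.9 -0.1 -1.2] M [-0.02  0.07 -0.05] w 24.0 q [-0.91  0.33  0.28  2.08 -0.1   0.69  0.87] t 29.52
roll needed -0.001 alt 3.141
nut ((416.21875, 282.2017517089844), (22.902179718017578, 7.669278144836426), 86.55655670166016) 121
top 2866 [-62.  -19.9 -14. ] [-50.   20.   13.7] [-54.5  -0.2  -2.8]
mouth est [427.7 281.8  86. ] to go tool y,z [-0.6 -1.7]
```

Request:
play_rows(
  plan=[
    {"x": 4, "y": -0.5, "z": -2, "roll": 0, "fingers": 1},
    {"x": 5, "y": 0, "z": -0.5, "roll": 0, "fingers": 1},
    {"x": 5, "y": 0, "z": -0.5, "roll": 0, "fingers": 1},
    {"x": 3, "y": 0, "z": 0, "roll": 0, "fingers": 1},
  ],
)

```text
clock: 30.0
eef_pos: [0.4283, 0.2827, 0.0855]
orientation: [0.054, 0.682, -0.042, 0.728]
wrist_force: [-0.1, 0.3, -1.5]
grip_width: 0.0237
```

```bash
python3 nutlook.py 43
```

```text
pos [428.3 282.7  85.5] tool y dir deg 82.26 z dir [ 0.989 -0.136  0.065] x dir [ 0.067   0.0136 -0.9977]
tool shift mm [-14.5  -1.1   0.4] F [-0.1  0.3 -1.5] M [-0.03  0.05  0.02] w 23.7 q [-0.9   0.36  0.28  2.09 -0.11  0.64  0.88] t 30.0
roll needed -0.001 alt 3.141
top 2863 [-62.  -19.9 -13.9] [-50.  20.  14.] [-54.5  -0.1  -2.8]
mouth est [427.1 283.3  69.1] to go tool y,z [-2.  -0.9]
```

View pics/w43.png

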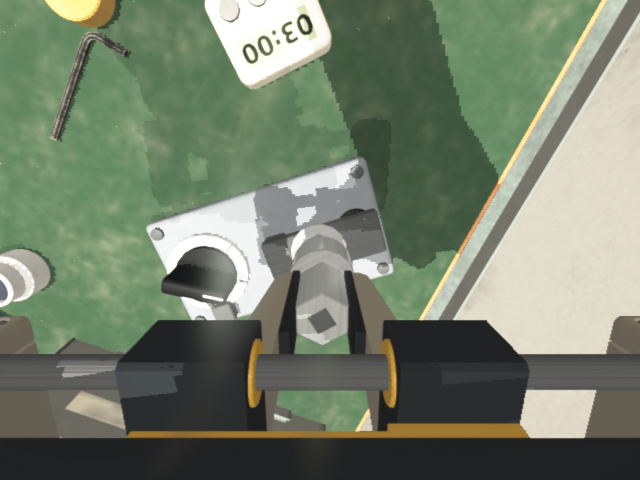

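Request:
play_rows(
  plan=[
    {"x": 1, "y": -1.8, "z": -1.3, "roll": 0, "fingers": 1},
    {"x": 4, "y": 0, "z": 0, "roll": 0, "fingers": 1},
    {"x": 4, "y": 0, "z": -0.5, "roll": 0, "fingers": 1},
    {"x": 3, "y": 0, "z": -0.5, "roll": 0, "fingers": 1},
  ],
)

```text
clock: 30.48
eef_pos: [0.4275, 0.2816, 0.0736]
orientation: [0.055, 0.681, -0.041, 0.729]
wrist_force: [-0.3, 0.1, -0.1]
grip_width: 0.0236
```

```bash
python3 nutlook.py 44
```

```text
pos [427.5 281.6  73.6] tool y dir deg 82.24 z dir [ 0.988 -0.136  0.066] x dir [ 0.0687  0.0147 -0.9975]
tool shift mm [-26.3   0.4   1.8] F [-0.3  0.1 -0.1] M [-0.02  0.1  -0.  ] w 23.6 q [-0.89  0.38  0.27  2.1  -0.12  0.61  0.88] t 30.48
roll needed -0.001 alt 3.141
top 2856 [-62.  -19.9 -14. ] [-50.   20.   12.9] [-54.5  -0.1  -2.8]
mouth est [426.3 282.2  57.2] to go tool y,z [-0.8 -0.3]
```

Mouth is at 57 mm with no force, already below where the first socket stopped. Continuing down.

Request:
play_rows(
  plan=[
    {"x": 3, "y": -0.5, "z": -0.5, "roll": 0, "fingers": 1},
    {"x": 3, "y": 0, "z": -0.3, "roll": 0, "fingers": 1},
    {"x": 2, "y": 0, "z": -0.3, "roll": 0, "fingers": 1},
  ],
)

```text
clock: 30.88
eef_pos: [0.4273, 0.2817, 0.0655]
orientation: [0.055, 0.681, -0.041, 0.729]
wrist_force: [1.4, 0.7, -0.5]
grip_width: 0.0239
```

```bash
python3 nutlook.py 45
```

```text
pos [427.3 281.7  65.5] tool y dir deg 82.24 z dir [ 0.988 -0.136  0.067] x dir [ 0.0693  0.0152 -0.9975]
tool shift mm [-34.4   0.6   2.7] F [ 1.4  0.7 -0.5] M [-0.    0.09  0.01] w 23.9 q [-0.89  0.39  0.26  2.11 -0.13  0.59  0.89] t 30.88
roll needed -0.001 alt 3.141
top 2853 [-62.  -20.  -13.8] [-50.   20.   13.7] [-54.4  -0.1  -2.7]
mouth est [426.  282.3  49.1] to go tool y,z [-0.9 -0. ]
```

Request:
play_rows(
  plan=[
    {"x": 2.5, "y": 0, "z": -0.3, "roll": 0, "fingers": 1},
    {"x": 2.5, "y": 0, "z": -0.3, "roll": 0, "fingers": 1},
  ],
)

```text
clock: 31.2
eef_pos: [0.4294, 0.282, 0.0645]
orientation: [0.056, 0.68, -0.041, 0.73]
wrist_force: [-7.7, -6.5, 32.4]
grip_width: 0.0236
```

```bash
python3 nutlook.py 46
```

```text
pos [429.4 282.   64.5] tool y dir deg 82.24 z dir [ 0.988 -0.136  0.069] x dir [ 0.0718  0.0166 -0.9973]
tool shift mm [-35.6   0.    0.8] F [-7.7 -6.5 32.4] M [-2.06  1.7  -0.12] w 23.6 q [-0.89  0.4   0.26  2.1  -0.13  0.59  0.89] t 31.2
roll needed -0.001 alt 3.141
top 2884 [-62.  -20.  -13.4] [-50.   20.   14.4] [-54.8  -0.1  -2.7]
mouth est [428.2 282.6  48. ] to go tool y,z [-1.5 -2.1]
```

Stopped on the washer level (mouth ≈48–49 mm). I'll straighten the slight tilt and settle it.

Request:
play_rows(
  plan=[
    {"x": 0, "y": -0.5, "z": 3, "roll": 0, "fingers": 1},
    {"x": 1, "y": -0.5, "z": 4, "roll": 0, "fingers": 1},
    {"x": 1, "y": 0, "z": 4, "roll": 0, "fingers": 1},
  ],
)

```text
clock: 31.6
eef_pos: [0.4317, 0.2808, 0.0647]
orientation: [0.054, 0.686, -0.04, 0.725]
wrist_force: [-16.9, -1.7, 25.5]
grip_width: 0.0236
```

```bash
python3 nutlook.py 47
```

```text
pos [431.7 280.8  64.7] tool y dir deg 82.38 z dir [ 0.99  -0.134  0.054] x dir [ 0.0566  0.0164 -0.9983]
tool shift mm [-35.4   0.8  -2.3] F [-16.9  -1.7  25.5] M [-0.62  3.66  0.1 ] w 23.6 q [-0.87  0.4   0.26  2.09 -0.14  0.61  0.91] t 31.6
roll needed 0.001 alt -3.14
stud ((414.0088806152344, 285.9664611816406), (31.272584915161133, 8.749170303344727), 70.70345306396484) 102
nut ((415.0743103027344, 287.33734130859375), (32.859771728515625, 9.909390449523926), 64.114013671875) 113
top 2865 [-62.  -20.  -13.8] [-50.   19.9  14.4] [-54.8  -0.2  -2.8]
mouth est [430.3 281.4  48.3] to go tool y,z [-0.6 -4.3]
```

Request:
play_rows(
  plan=[
    {"x": 1, "y": 0, "z": 4, "roll": 0, "fingers": 1},
    {"x": 1, "y": 0, "z": 4, "roll": 0, "fingers": 1},
    {"x": 1, "y": 0, "z": 4, "roll": 0, "fingers": 1},
  ],
)

```text
clock: 32.0
eef_pos: [0.4317, 0.2809, 0.0648]
orientation: [0.051, 0.693, -0.039, 0.718]
wrist_force: [-13.4, -1.5, 19.1]
grip_width: 0.0236
```

```bash
python3 nutlook.py 48
```

```text
pos [431.7 280.9  64.8] tool y dir deg 82.72 z dir [ 0.991 -0.127  0.033] x dir [ 0.0352  0.0145 -0.9993]
tool shift mm [-35.3   0.7  -2.9] F [-13.4  -1.5  19.1] M [-0.67  2.73 -0.01] w 23.6 q [-0.85  0.41  0.25  2.07 -0.15  0.64  0.94] t 32.0
roll needed 0.007 alt -3.134
stud ((415.0267639160156, 286.1493835449219), (32.96678161621094, 9.994511604309082), 68.67029571533203) 109
nut ((413.869140625, 285.5596923828125), (31.151981353759766, 8.486668586730957), 72.8127670288086) 103
top 2879 [-62.  -19.9 -13.6] [-50.   20.   14.2] [-54.7  -0.1  -2.9]
mouth est [429.9 281.4  48.4] to go tool y,z [-0.5 -3.9]
```

Request:
play_rows(
  plan=[
    {"x": 1, "y": 0, "z": -1.5, "roll": 0, "fingers": 1},
    {"x": 1.5, "y": 0, "z": -0.5, "roll": 0, "fingers": 1},
    {"x": 1.5, "y": 0, "z": 0, "roll": 0, "fingers": 1},
  ],
)

```text
clock: 32.4
eef_pos: [0.4308, 0.2816, 0.0649]
orientation: [0.052, 0.693, -0.038, 0.718]
wrist_force: [-6.5, -3.7, 18.1]
grip_width: 0.0236
```

```bash
python3 nutlook.py 49; python3 -c "
from h import *
s,p,R=st();c=ctrl.capture('wrist');P=cloud(c);D=(P-p)@R*1000
m=(abs(D[...,1])<9)&(abs(D[...,2])<14)&(D[...,0]<-50)&(D[...,0]>-60)
q=P[m];print('top face z',np.percentile(q[:,2]*1000,[5,25,50,75,95]).round(1),len(q))
A=np.c_[q[:,:2]-q[:,:2].mean(0),np.ones(len(q))]
ok=np.ones(len(q),bool)
for _ in range(4):
    k=np.linalg.lstsq(A[ok],q[ok,2],rcond=None)[0];r=q[:,2]-A@k;ok=abs(r)<.0012
print('plane slope',k[:2].round(3),'z',(k[2]*1000).round(1),ok.sum(),'centre',q[ok].mean(0).round(4))
m=(P[...,2]>.045)&(P[...,2]<.085)&(np.hypot(P[...,0]-.426,P[...,1]-.282)<.03)
print('near washer/skirt pts',m.sum())
"
```

```text
pos [430.8 281.6  64.9] tool y dir deg 82.76 z dir [ 0.991 -0.127  0.035] x dir [ 0.0371  0.0167 -0.9992]
tool shift mm [-35.2   0.2  -1.9] F [-6.5 -3.7 18.1] M [-1.06  1.24 -0.04] w 23.6 q [-0.85  0.41  0.25  2.08 -0.15  0.63  0.93] t 32.4
roll needed 0.008 alt -3.134
stud ((411.9602355957031, 286.3094787597656), (27.306058883666992, 6.231349945068359), 72.78646850585938) 85
nut ((411.274658203125, 284.5836181640625), (26.81684684753418, 6.0125908851623535), 80.21733856201172) 75
top 2872 [-62.  -19.9 -13.6] [-50.  20.  14.] [-54.8  -0.1  -2.8]
mouth est [429.  282.2  48.6] to go tool y,z [-1.1 -3. ]
top face z [116.6 118.8 119.4 119.9 120.5] 1877
plane slope [-0.028  0.018] z 119.5 1590 centre [0.4284 0.2807 0.1195]
near washer/skirt pts 3140
```

View pics/w49.png

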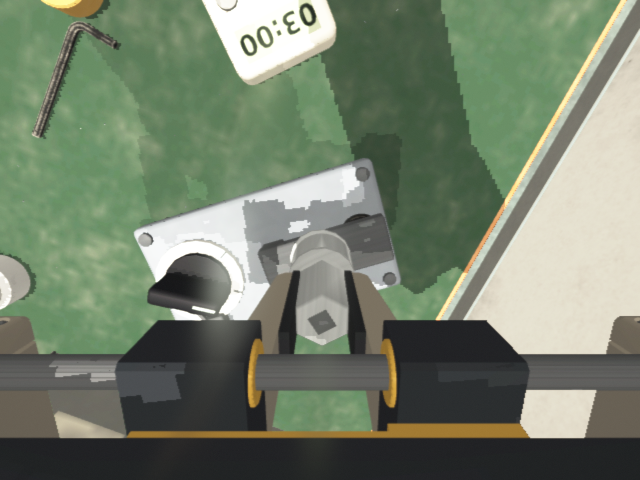

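View pics/side49.png

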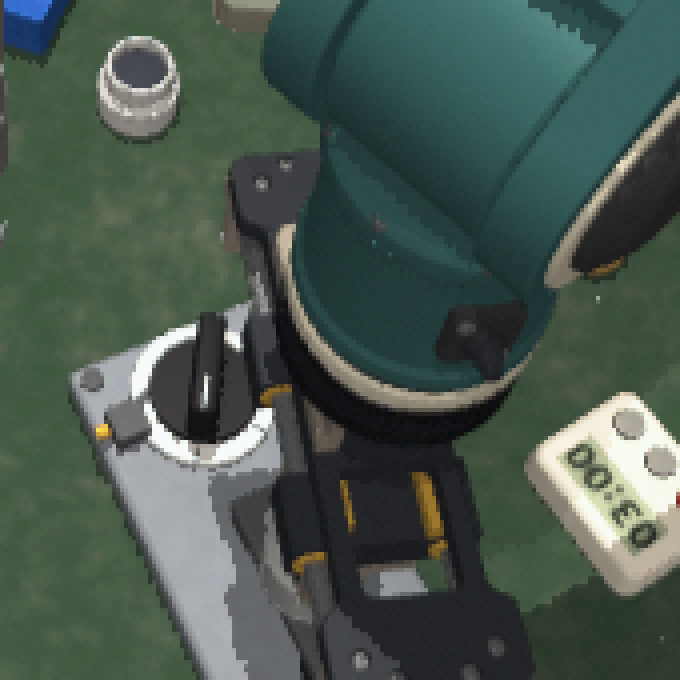

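Top face is at 119.4 mm (seated = 119.0) but leans ≈2° toward +x, so I'll ease it back.

Request:
play_rows(
  plan=[
    {"x": 0.5, "y": 0, "z": -2, "roll": 0, "fingers": 1},
    {"x": 1, "y": 0.3, "z": -2, "roll": 0, "fingers": 1},
    {"x": 1.5, "y": 0.3, "z": -1, "roll": 0, "fingers": 1},
  ],
)

```text
clock: 32.85
eef_pos: [0.429, 0.2823, 0.0648]
orientation: [0.053, 0.691, -0.038, 0.72]
wrist_force: [-3.2, -6.1, 24.0]
grip_width: 0.0241
```

```bash
cat > fin.py <<'E'
from h import *
go(.4276,.2814,.0648,82.3)
s,p,R=st();c=ctrl.capture('wrist');P=cloud(c);D=(P-p)@R*1000
m=(abs(D[...,1])<9)&(abs(D[...,2])<14)&(D[...,0]<-50)&(D[...,0]>-60)
q=P[m]
A=np.c_[q[:,:2]-q[:,:2].mean(0),np.ones(len(q))]
ok=np.ones(len(q),bool)
for _ in range(4):
    k=np.linalg.lstsq(A[ok],q[ok,2],rcond=None)[0];r=q[:,2]-A@k;ok=abs(r)<.0012
print('top plane slope',k[:2].round(3),'z',(k[2]*1000).round(1),ok.sum(),'centre',q[ok].mean(0).round(4))
t=q[ok].mean(0); n=np.array([-k[0],-k[1],1]);n/=np.linalg.norm(n); print('mouth by plane',((t-.07*n)*1000).round(1))
E
python3 fin.py
```

```text
pos [429.  282.3  64.8] tool y dir deg 82.68 z dir [ 0.991 -0.128  0.039] x dir [ 0.042   0.0183 -0.9989]
tool shift mm [-0.1 -1.1 -1.2] F [-3.2 -6.1 24. ] M [-1.8   0.6  -0.11] w 24.1 q [-0.86  0.41  0.25  2.08 -0.15  0.62  0.93] t 32.85
roll needed 0.007 alt -3.135
top plane slope [-0.018  0.026] z 119.4 1623 centre [0.4262 0.2813 0.1194]
mouth by plane [424.9 283.1  49.4]
```

```bash
python3 fin.py; python3 -c "
from h import *
for n in('scene','side'):
    c=ctrl.capture(n);P=cloud(c);X,Y,Z=P[...,0],P[...,1],P[...,2]
    q=P[(np.hypot(X-.441,Y-.191)<.028)&(Z>.055)&(Z<.061)]
    print(n,'bar',cv2.minAreaRect((q[:,:2]*1000).astype(np.float32)),len(q))
cv2.imwrite('pics/final.png',c['img'])"
```

```text
pos [429.  282.3  64.9] tool y dir deg 82.67 z dir [ 0.991 -0.128  0.039] x dir [ 0.042   0.0183 -0.999 ]
tool shift mm [-0.  -1.1 -1.2] F [-1.9 -4.5 15.8] M [-1.29  0.24 -0.11] w 23.9 q [-0.86  0.41  0.25  2.08 -0.15  0.62  0.93] t 32.9
roll needed 0.007 alt -3.135
top plane slope [-0.021  0.023] z 119.4 1608 centre [0.4262 0.2813 0.1194]
mouth by plane [424.8 282.9  49.4]
scene bar ((441.2464904785156, 190.4245147705078), (45.094268798828125, 10.108725547790527), 68.58731842041016) 172
side bar ((440.9976501464844, 191.82127380371094), (45.94063949584961, 11.805462837219238), 66.44242095947266) 169
```

View pics/final.png

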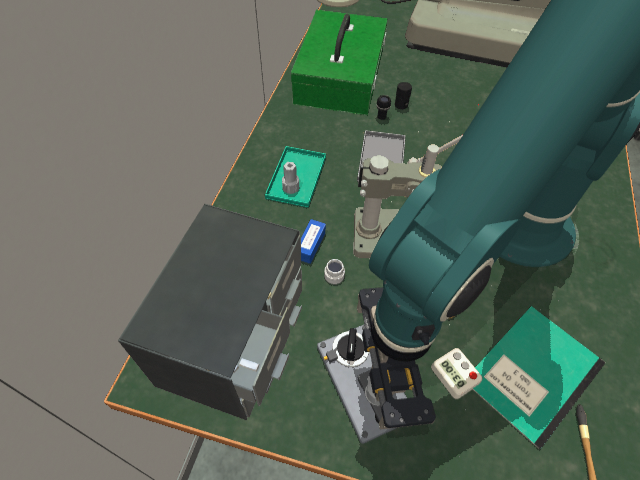

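The last picture shows the knob in its second notch at (350,347) and socket one upright in the tray at (290,178). The loupe (334,270) and slide box (312,240) haven't moved. Socket two is held on the nut, pressed down at about 16 N. Handing in.

```bash
python3 -c "
from bench import ctrl
print(ctrl.hand_in()); s=ctrl.sense(); print(s['clock'],s['wrist_force'],s['grip_width'])"
```

```text
the job is handed in; nothing more can be done
None
the job is handed in; nothing more can be done
```

The job is done and handed in at about 33 s on the robot's clock, with the fitting socket seated on the nut and still in the gripper.

- **Knob:** I pushed the bar clockwise with shut fingers, because a gripped turn would have swung the gripper into the cabinet's drawer handles. It snapped into the second notch: the bar turned from 131° to about 67.5°, which is roughly 1.1 rad.
- **First socket (tray's near end):** It stopped on the nut with its mouth about 10 mm above the washer, on two centred tries. It went back upright in the tray.
- **Second socket:** It slid over the nut with no force until it met the washer, and is held at a 24 mm opening. The last check put its top at 119.4 mm (119.0 is fully seated), with about 16 N pressing down.
- **Loupe and slide box:** Neither had moved in the last picture. I did not check the small bottle there; nothing was done near it.

**Checks that disagreed:**
- The fingertips are about 20 mm behind the reported TCP, where the description puts them 14 mm ahead. I set all heights from the cameras instead.
- The tool picked up a few degrees of tilt along the way. At the end the socket's top face still read 1–2° off level, close to the measuring noise.
- Near the nut, the wrist camera differed from the other two by 1–2 mm in y.

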